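# Load the sample dryer

## Robot

A 6-joint arm with a two-finger parallel gripper is mounted at the origin on a cart in front of the work surface, level with it; the furniture and walls round the work are solid. World frame = base frame: x ahead of the robot, y to its left, z up, the work surface at z = 0. Lengths are in m, angles in degrees, forces in N, time in s.
With the tool pointing down it reaches from about 0.3 to 0.775 m from the base axis. Payload 14.6 kg.
Tool frame: the origin (TCP) lies midway between the tips of the shut fingers; the grasp point (between the pads) lies 19 mm behind it; z points along the fingers, y is the direction in which the jaws open and shut (so a half turn about z gives the same grasp; the last joint's range is limited). The gripper opens to 85 mm and grips with 20 to 120 N. Pads are 22 mm wide; open, the fingers measure 114 mm over their backs; the gripper's body (76 mm by 85 mm) begins 54 mm behind the grasp point. The pads swing forward as they close: fully open they stand 13 mm farther back than shut.
Start: joints at [-67.93, 17.183, 87.147, -0, 75.671, -3.816], TCP at [0.24, -0.495, 0.231] pointing down, gripper open.
Joint ranges: [-173.82, 173.82], [-45.26, 126.66], [13.44, 144.39], [-59.66, 239.66], [0, 175.72], [-146.38, 146.38]. Speed limits (degrees/s): [127.2, 127.2, 147.25, 180, 180, 180].

## Interface

Orientations are given as a 3x3 rotation matrix whose columns are the frame's x, y, z axes.
In Python, from station import sense, grab_frame, sign_off, spot_in gives the robot as it stands. The module is installed in compiled form; this text tells all that it offers.
- The arm moves only by the shell command python3 -m creep 'ROWS' [FORCE]. ROWS is JSON, a list of rows, each an object with "rotation": the turn, a rotation vector about the tool's x, y, z in degrees, a list of three; "dp": the shift along the tool's x, y, z in cm, a list of three; "fingers": the opening in per cent of the stroke, from 0 (shut) to 100 (fully open). In form: [{"rotation": [rx, ry, rz], "dp": [dx, dy, dz], "fingers": fingers}, ...]. A call has 1 to 20 rows; each row shifts and turns the pose as measured when the row begins, along the tool's axes as they then stand; what a row does not reach is not made up. A row lasts 1/12 s, in which the tool goes at most 41.7 mm and 7.16 degrees, less where a joint would pass 70% of its speed; a pose out of reach is approached as far as the arm can. A call with a gripper value outside its range is refused whole. The fingers move at their own pace and stop on an object; FORCE is the grip in N (left out, the last holds). Time passes only in rows, so rows that do not move let the fingers close. It gives the time, the measured TCP pose, the force and the opening at its end, in the units of the state.
- sense(): the state, without advancing time (a new reading comes with each control period).
- grab_frame(name): name is "side" or "top" or "wrist"; returns a dict with "frame" (480x640x3 uint8, red, green, blue), "z_map" (480x640 float32, m along the optical axis (not along the pixel's ray), 0 where there is no reading), "fx", "fy", "cx", "cy" (pixels), "rvec" (rotation vector, rad) and "tvec" (3), from world to camera coordinates, as OpenCV has them. Camera axes: x right, y down, z forward; pixel columns grow to the right and rows downward; lengths in m; the calibration is good to about 2 mm. A picture is of the moment at which its call begins.
- sign_off(): hands the job in, once; it reports no verdict.
Trained networks look in a picture, given as the dict that the camera call returned (one of the last four; its "shot" number tells which), for a name from the list of things; names that differ only in an ending like _2 or _b are one class to them, and where a whole thing is asked for, a point or a joint stands for the part that bears it (a point fixed in the world has none). Each returns a list of dicts, best first, with "score" (0 to 1); they miss things now and then, are a little off and sometimes report something else, mostly with a low value. They report only what shows in the picture. A call takes as long as a camera call. They do not tell look-alikes from the thing itself.
- spot_in(picture, name): "rect" ([left, top, width, height] in pixels, round what is visible of it).
The state is a dict: "time_s": time; "joint_positions": joint angles; "dq": joint speeds; "tau": joint torques, N m; "position": TCP position; "tool_rot": TCP orientation; "wrist_force": force on the tool from outside, world axes, zero at the start; "ft_torque": the same for the moment, N m; "width": finger opening in m.
Only numpy, scipy, OpenCV 4.12 (cv2) and the standard library are available. Lean on these libraries where they do the work, as an engineer would, in place of code of your own. Each camera call takes 0.05 s, during which the arm holds its last target.

## Task

Lay the weighing boat lengthwise and flat in the dryer's aluminium sample tray, then slide the tray by its blue handle along the bench into the bay under the dryer until it is fully home against the back stop, and let go. The guides inside are hidden and are set differently every time: enter to the left, feel for the right-hand guide wall and let the tray run in along it, gently - never force a tray that catches - and leave the blue-capped sample jar where it stands.

Things in the scene. Friction and masses are not known exactly. Their poses are not given: they have to be found in the camera images.
- boat_center (a point): Centre, half-way up (5 mm), of the white plastic weighing boat, 24 mm wide (its x), 91 mm long (its y), 10 mm high; loose, light, contents moulded in. It starts on the bench at the right. Grasp across the 24 mm width.
- tray_center (a point): Centre, half-way up (7 mm), of the low aluminium tray, loose, 0.2 to 0.35 kg, on the bench before the dryer: 120 mm long (its x; +x is the nose that enters the bay), 96 mm wide (y), 14 mm high, walls and floor 4 mm (112 x 88 mm inside). A blue handle reaches out at the -x end to 120 mm from the centre.
- tray_grip (a point): Grip point of the tray's handle, an upright fin 14 mm thick (tray y), 44 mm long (tray x), its top 40 mm and this point 28 mm above the tray's underside, 98 mm behind the tray centre (tray -x); same axes as the tray. When the tray is home this point is 36 mm in front of the dryer's front face.
- dryer: White bench sample dryer, fixed, 136 mm deep (x), 176 wide (y), 60 high; origin at the centre of its underside on the bench; x points inward from mouth to back, y to the left as seen from its mouth. Front face at x = -68 mm. Under the cover is the bay; the tray slides in on the bench. With the tray home its centre is at x = -6 mm, and at y between -23.5 and +23.5 mm.
- bay_mouth (a point): Centre of the mouth in the dryer's front face, on the bench (dryer x = -68 mm, y = 0), same axes as the dryer. The mouth is 164 mm wide and 26 mm high. From here to 62 mm inside the bay is free at the left right up to the cover's left wall (y = +82 mm).
- bay_stop (a point): Middle of the rigid back stop, on the bench (dryer x = +54 mm, y = 0), same axes. Two rigid hidden guide walls parallel to x, 99 mm apart (3 mm play), 20 mm high, are set together anywhere within 22 mm either side of the middle. The right one (-y) runs from dryer x = -40 mm to the stop, its face at y -27.5 to -71.5 mm; the left one begins blunt at x = -6 mm.
- jar_center (a point): Centre (34 mm up) of a sample jar with blue cap, 44 mm across, 69 mm high, loose; a bystander.
Things that resemble listed ones, but are neither listed nor needed, are in the scene too. What is shaped like the part that bears boat_center but red is not meant.

How it is judged:
By the outcome, as a careful person would: the job done as asked, in the order asked, and still so for the second after the job is handed in, with the robot touching nothing.
It also fails if it takes over 72 s, if anything falls off the work surface, if the arm or the gripper's body presses on something with over 40 N, if the wrist force passes 120 N, or if a joint passes its speed limit or range.

## Working session

There is one attempt and no reset: what is moved stays moved. The work goes in short steps, Python scripts to look and compute and a shell command to move; the robot and the scene stay as the last step left them, time stands still between calls to the robot, and variables do not carry over. Pictures are saved under pics/ and viewed, and the job is handed in when it is done.

```bash
mkdir -p pics; ls; cat > h.py <<'E'
import numpy as np, cv2
from station import sense, grab_frame, sign_off, spot_in
def save(p,n): cv2.imwrite('pics/'+n+'.png', p['frame'][:,:,::-1])
def world(p,u,v,z=None):
    R=cv2.Rodrigues(np.array(p['rvec'],float))[0];t=np.array(p['tvec'],float).ravel()
    d=np.array([(u-p['cx'])/p['fx'],(v-p['cy'])/p['fy'],1.0])
    c=-R.T@t; dw=R.T@d
    if z is None: s=p['z_map'][int(v),int(u)]
    else: s=(z-c[2])/dw[2]
    return c+s*dw
def cloud(p):
    R=cv2.Rodrigues(np.array(p['rvec'],float))[0];t=np.array(p['tvec'],float).ravel()
    v,u=np.mgrid[0:480,0:640]; Z=p['z_map']
    P=np.stack([(u-p['cx'])/p['fx']*Z,(v-p['cy'])/p['fy']*Z,Z],-1)
    return (P-t)@R
E
python3 - <<'E'
from h import *
np.set_printoptions(precision=4,suppress=True)
for c in ['side','top','wrist']:
    p=grab_frame(c); save(p,c+'0')
    for n in ['boat_center','tray_center','tray_grip','dryer','jar_center']:
        print(c,n,[(r['rect'],round(r['score'],2)) for r in spot_in(p,n)][:3])
print(sense())
E
```

```text
pics
side boat_center [([210.9, 336.2, 62.5, 22.3], 0.71), ([248.6, 291.9, 32.4, 30.6], 0.67)]
side tray_center [([225.6, 240.6, 92.4, 35.7], 0.76)]
side tray_grip [([223.8, 238.0, 93.7, 35.5], 0.69)]
side dryer [([310.6, 201.6, 90.4, 61.0], 0.58), ([210.6, 336.0, 62.1, 24.3], 0.39)]
side jar_center [([340.7, 261.2, 26.7, 43.3], 0.78)]
top boat_center [([361.4, 265.9, 42.8, 27.1], 0.84), ([428.0, 274.0, 19.5, 43.0], 0.64)]
top tray_center [([245.1, 230.7, 72.5, 93.0], 0.71)]
top tray_grip [([245.2, 229.2, 73.8, 94.5], 0.82)]
top dryer [([190.7, 133.1, 114.5, 101.4], 0.89)]
top jar_center [([354.0, 185.4, 25.0, 31.1], 0.85)]
wrist boat_center []
wrist tray_center []
wrist tray_grip []
wrist dryer []
wrist jar_center []
{'time_s': 0.9, 'joint_positions': array([-67.9275,  17.1817,  87.147 ,   0.0013,  75.671 ,  -3.8171]), 'dq': array([ 0.0506, -0.0583, -0.0732, -0.0972,  0.0288,  0.0348]), 'tau': array([ -0.0003, -54.3355, -36.198 ,  -0.0001,   0.0006,   0.    ]), 'position': array([ 0.2401, -0.4948,  0.2313]), 'tool_rot': array([[ 0.8996,  0.4366,  0.    ],
       [ 0.4366, -0.8996,  0.    ],
       [ 0.    ,  0.    , -1.    ]]), 'wrist_force': array([ 0.1686, -0.4932, -0.3843]), 'ft_torque': array([ 0.0003, -0.0434,  0.0107]), 'width': 0.08534993301232056}
```

View pics/top0.png

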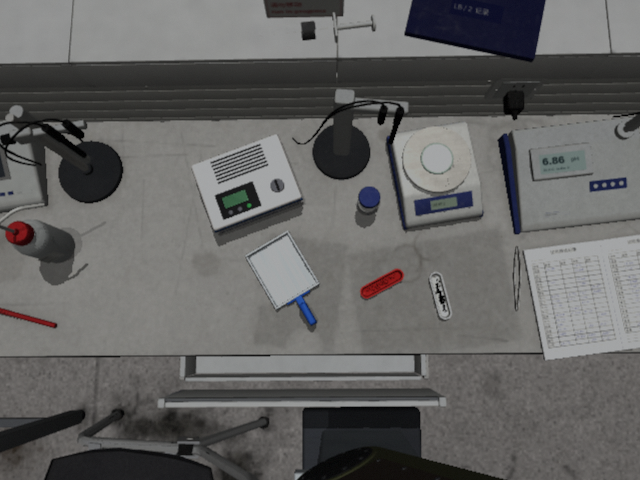

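View pics/side0.png

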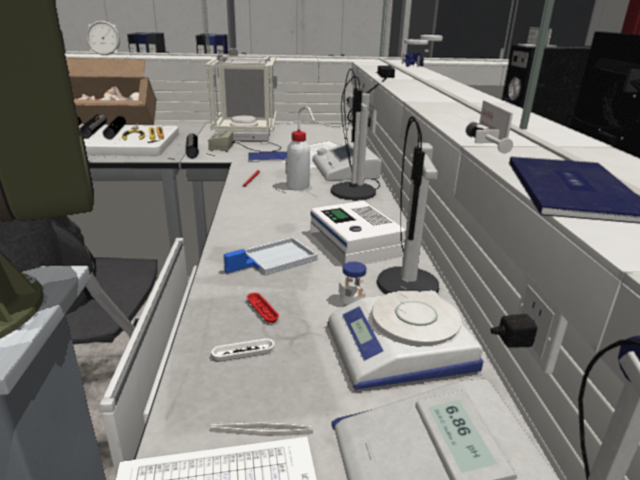

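```bash
cat > loc.py <<'E'
from h import *
np.set_printoptions(precision=4,suppress=True)
def rect(pts):
    c,(w,h),a=cv2.minAreaRect((pts*1000).astype(np.float32)); return np.round(c,1),np.round((w,h),1),round(a,1),np.round(cv2.boxPoints((c,(w,h),a)),0).tolist()
if __name__=='__main__':
    p=grab_frame('top'); W=cloud(p); f=p['frame'].astype(int)
    r,g,b=f[...,0],f[...,1],f[...,2]
    X,Y,Z=W[...,0],W[...,1],W[...,2]
    v,u=np.mgrid[0:480,0:640]
    def roi(a,b_,c,d): return (u>=a)&(u<=b_)&(v>=c)&(v<=d)
    print('table z',np.median(Z[roi(330,360,230,260)]))
    m=roi(185,310,130,240)&(Z>0.05)&(Z<0.07); print('dryer',rect(W[m][:,:2]),np.median(Z[m]))
    m=roi(240,325,228,330)&(b>r+50); print('handle',rect(W[m][:,:2]),np.median(Z[m]), m.sum())
    m=roi(240,325,228,330)&(Z>0.008)&(Z<0.02)&~(b>r+50); print('traytop',rect(W[m][:,:2]),m.sum())
    m=roi(425,456,268,325)&(Z>0.005)&(Z<0.02); print('boat',rect(W[m][:,:2]),m.sum())
    m=roi(345,385,180,220)&(Z>0.05)&(Z<0.08); print('jar',rect(W[m][:,:2]),m.sum())
    # pixel-based
    for n,R_,c in [('tray',(240,325,228,330),(r>150)),('boat',(425,456,268,325),(r>185))]:
        m=roi(*R_)&c; uv=np.argwhere(m)[:,::-1]
        P=np.array([world(p,a,b2,0.012)[:2] for a,b2 in uv]); print(n,rect(P),len(P))
E
python3 loc.py
python3 - <<'E'
import cv2
a=cv2.imread('pics/top0.png')[120:340,180:470]
cv2.imwrite('pics/crop0.png',cv2.resize(a,None,fx=2.7,fy=2.7,interpolation=cv2.INTER_NEAREST))
E
```

```text
table z 0.0006024348051872625
dryer (array([688.6, 226.7]), array([137.6, 218.4]), 20.6, [[586.0, 305.0], [663.0, 100.0], [791.0, 149.0], [714.0, 353.0]]) 0.06071646948282813
handle (array([429.7, 131.2]), array([87.8, 47.9]), 26.7, [[380.0, 133.0], [401.0, 90.0], [480.0, 130.0], [458.0, 172.0]]) 0.03868193582403248 262
traytop (array([495. , 167.3]), array([179.3,  96.2]), 30.5, [[393.0, 163.0], [442.0, 80.0], [597.0, 171.0], [548.0, 254.0]]) 618
boat (array([ 466.8, -120.5]), array([ 56.6, 105.9]), 87.7, [[413.0, -147.0], [519.0, -151.0], [521.0, -94.0], [415.0, -90.0]]) 358
jar (array([646.4,  16.8]), array([39.5, 39.4]), 21.0, [[621.0, 28.0], [635.0, -9.0], [672.0, 5.0], [658.0, 42.0]]) 388
tray (array([519.9, 181.5]), array([117.3,  92.5]), 30.3, [[446.0, 192.0], [493.0, 112.0], [594.0, 171.0], [547.0, 251.0]]) 2474Traceback (most recent call last):
  File "loc.py", line 20, in <module>
    P=np.array([world(p,a,b2,0.012)[:2] for a,b2 in uv]); print(n,rect(P),len(P))
                                                                  ~~~~^^^
  File "loc.py", line 4, in rect
    c,(w,h),a=cv2.minAreaRect((pts*1000).astype(np.float32)); return np.round(c,1),np.round((w,h),1),round(a,1),np.round(cv2.boxPoints((c,(w,h),a)),0).tolist()
              ~~~~~~~~~~~~~~~^^^^^^^^^^^^^^^^^^^^^^^^^^^^^^^
cv2.error: OpenCV(4.12.0) /io/opencv/modules/imgproc/src/convhull.cpp:143: error: (-215:Assertion failed) total >= 0 && (depth == CV_32F || depth == CV_32S) in function 'convexHull'
```

View pics/crop0.png

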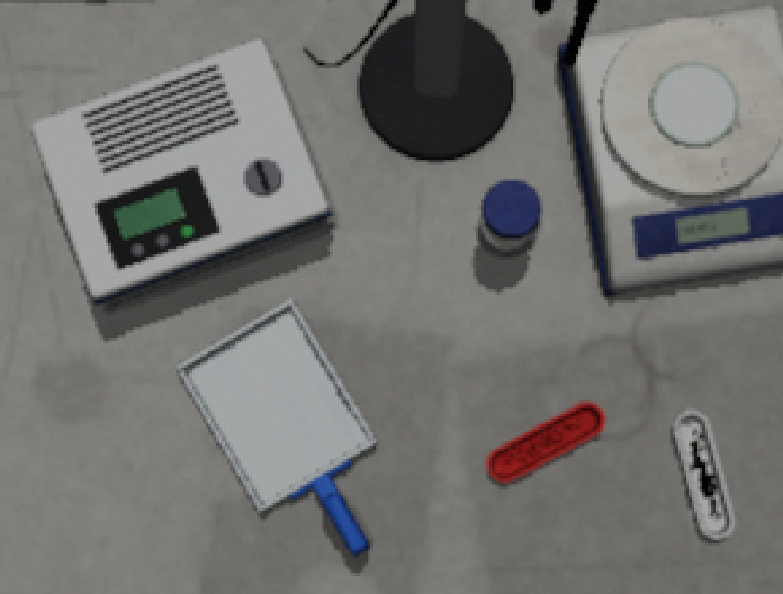

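```bash
cat > m.py <<'E'
from loc import *
f=cv2.imread('pics/top0.png')[:,:,::-1].astype(int)
p=grab_frame('top'); r,g,b=f[...,0],f[...,1],f[...,2]
def q(x,y,z): return world(p,x/2.7+180-.3,y/2.7+120-.3,z)[:2]
for n,z,c in [('dryer',.06,[(34,126),(262,40),(330,212),(98,298)]),('tray',.014,[(180,370),(293,301),(376,441),(262,514)]),
   ('handle',.04,[(317,478),(330,474),(368,546),(352,553)]),('jarcap',.069,[(483,210),(541,210),(511,180),(511,240)])]:
    P=np.array([q(*a,z) for a in c]); print(n,P*1000,P.mean(0)*1000)
    e=np.diff(np.vstack([P,P[:1]]),axis=0); print(np.linalg.norm(e,axis=1)*1000, np.degrees(np.arctan2(e[:,1],e[:,0])))
def reg(R_,c,z):
    a,b2,cc,d=R_; m=np.zeros((480,640),np.uint8); m[cc:d,a:b2]=c[cc:d,a:b2]
    k,l,s,_=cv2.connectedComponentsWithStats(m); i=1+np.argmax(s[1:,4])
    cn=max(cv2.findContours((l==i).astype(np.uint8),cv2.RETR_EXTERNAL,cv2.CHAIN_APPROX_NONE)[0],key=len)[:,0]
    P=np.array([world(p,*a,z)[:2] for a in cn]); print(rect(P),s[i])
print(np.median(f[300:320,400:420]), f[296,428:455].sum(1)//3)
reg((425,456,268,325),(f.sum(2)>450),.01)
reg((240,325,228,330),(f.sum(2)>420),.014)
reg((240,325,228,330),(b>r+50),.035)
E
python3 m.py
```

```text
dryer [[710.1061 346.6126]
 [770.7267 187.5254]
 [645.9466 139.9111]
 [587.4574 298.7536]] [678.5592 243.2007]
[170.2457 133.5559 169.2688 131.6556] [ -69.1405 -159.1139  110.2148   21.3163]
tray [[543.5776 248.8395]
 [592.4415 168.7621]
 [492.0075 110.2526]
 [441.8317 190.024 ]] [517.4646 179.4695]
[ 93.8087 116.2341  94.2395 117.5223] [ -58.6081 -149.7763  122.1697   30.0306]
handle [[464.8595 150.1217]
 [467.5022 141.2536]
 [418.7979 115.6492]
 [414.2038 126.484 ]] [441.3408 133.3771]
[ 9.2535 55.0245 11.7686 55.8994] [ -73.4062 -152.2685  112.9775   25.0153]
jarcap [[643.8652  35.23  ]
 [643.391   -4.1627]
 [664.6771  15.7362]
 [622.7411  16.6701]] [643.6686  15.8684]
[39.3955 29.1387 41.9464 28.1193] [-90.6897  43.0708 178.7242  41.3029]
107.0 [109 110 110 111  86  74 138 146 151 164 131  62   2   4  16  16  36  64
 137 148 120 108 107 109 109 109 106]
(array([ 449.9, -119. ]), array([41.7, 14.2]), 12.6, [[428.0, -117.0], [431.0, -130.0], [472.0, -121.0], [469.0, -108.0]]) [436 294  12  22  67]
(array([516.2, 180.1]), array([111.3,  92.8]), 30.4, [[445.0, 192.0], [492.0, 112.0], [588.0, 168.0], [541.0, 248.0]]) [ 247  236   72   72 2599]
(array([442.3, 134.2]), array([57.7, 47. ]), 32.0, [[405.0, 139.0], [430.0, 99.0], [479.0, 130.0], [454.0, 169.0]]) [287 290  29  35 263]
```

```bash
cat > go.py <<'E'
import sys; from h import *
# usage: go.py x y z yaw(tool x axis, deg)  -> dp (cm, current tool axes) and rz needed
def go(x,y,z,yaw):
    s=sense(); R=np.array(s['tool_rot']); d=R.T@(np.array([x,y,z])-s['position'])*100
    cy=np.degrees(np.arctan2(R[1,0],R[0,0])); dz=-((yaw-cy+180)%360-180)
    print('t',round(s['time_s'],2),'pos',np.round(s['position'],4),'yaw',round(cy,2),'z',np.round(R[:,2],3),'dp_cm',np.round(d,2),'rz',round(dz,2),'w',round(s['width'],4),'F',np.round(s['wrist_force'],1))
if __name__=='__main__': go(*map(float,sys.argv[1:]))
E
cat >> m.py <<'E'
print(q(692,411,.01)*1000,q(717,540,.01)*1000)
E
python3 m.py | tail -1; python3 go.py 0.45 -0.12 0.2 12.6
```

```text
[ 511.5154 -112.0677] [ 421.6519 -125.4932]
t 1.05 pos [ 0.2401 -0.4948  0.2313] yaw 25.89 z [-0.  0. -1.] dp_cm [ 35.25 -24.56   3.13] rz 13.29 w 0.0855 F [ 0.1 -0.1  0.1]
```

```bash
python3 -m creep '[{"rotation":[0,0,0],"dp":[3,-2.1,0],"fingers":100},{"rotation":[0,0,0],"dp":[3,-2.1,0],"fingers":100},{"rotation":[0,0,0],"dp":[3,-2.1,0],"fingers":100},{"rotation":[0,0,0],"dp":[3,-2.1,0],"fingers":100},{"rotation":[0,0,0],"dp":[3,-2.1,0],"fingers":100},{"rotation":[0,0,0],"dp":[3,-2.1,0],"fingers":100},{"rotation":[0,0,0],"dp":[3,-2.1,0],"fingers":100},{"rotation":[0,0,0],"dp":[3,-2.1,0],"fingers":100},{"rotation":[0,0,0],"dp":[3,-2.1,0],"fingers":100},{"rotation":[0,0,0],"dp":[3,-2.1,0],"fingers":100},{"rotation":[0,0,0],"dp":[3,-2.1,0],"fingers":100},{"rotation":[0,0,5.8],"dp":[0,0,0],"fingers":100},{"rotation":[0,0,5.8],"dp":[0,0,0],"fingers":100},{"rotation":[0,0,5.8],"dp":[0,0,0],"fingers":100},{"rotation":[0,0,0],"dp":[0,0,0],"fingers":100}]'; python3 go.py 0.4666 -0.1188 0.1 8.5
python3 - <<'E'
from h import *
p=grab_frame('wrist'); save(p,'w1'); print(spot_in(p,'boat_center'), p['tvec'],p['rvec'])
E
```

```text
time_s: 2.3
position: [0.4437, -0.1247, 0.2316]
tool_rot: [[0.991, 0.135, 0.003], [0.135, -0.991, -0.001], [0.003, 0.001, -1.0]]
wrist_force: [-0.1, -0.3, -0.1]
width: 0.0855
t 2.3 pos [ 0.4437 -0.1247  0.2316] yaw 7.76 z [ 0.003 -0.001 -1.   ] dp_cm [ 2.31 -0.3  13.16] rz -0.74 w 0.0855 F [-0.1 -0.3 -0.1]
[{'rect': [144.5, 99.7, 101.7, 61.2], 'score': 0.8}, {'rect': [302.1, 122.4, 37.3, 105.9], 'score': 0.75}] [-0.18353862  0.37235251  0.49237835] [-2.20216732  1.92359271  0.26143809]
```

View pics/w1.png

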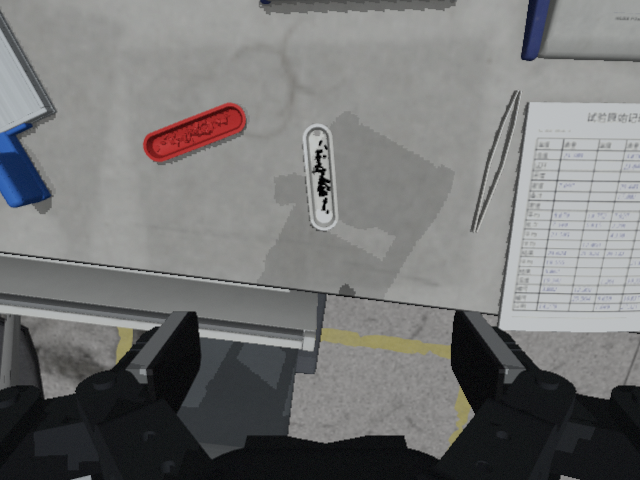

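```bash
cat > w1.py <<'E'
from h import *
p=grab_frame('wrist')
a=world(p,316,124,.01);b=world(p,324,230,.01);c=world(p,303,177,.01);d=world(p,338,177,.01)
print(a,b,(a+b)/2,(c+d)/2,np.linalg.norm(a-b),np.linalg.norm(c-d),np.degrees(np.arctan2(*(a-b)[1::-1])))
E
python3 w1.py; python3 go.py 0.4666 -0.1188 0.1 8.5
```

```text
[ 0.511215   -0.10788212  0.01      ] [ 0.42271516 -0.12720286  0.01      ] [ 0.46696508 -0.11754249  0.01      ] [ 0.46850798 -0.11764377  0.01      ] 0.0905842819540059 0.02996297407021886 12.315239968436677
t 2.45 pos [ 0.4435 -0.1253  0.2316] yaw 8.19 z [ 0.003 -0.001 -1.   ] dp_cm [ 2.33 -0.33 13.16] rz -0.31 w 0.0854 F [0.2 0.4 0.6]
```

```bash
cat > w2.py <<'E'
from loc import *
p=grab_frame('wrist'); f=cv2.imread('pics/w1.png').astype(int); s=f.sum(2)//3
print(s[177,295:345]); 
m=(s>135)|(s<40); m[:118]=0; m[236:]=0; m[:,:296]=0; m[:,345:]=0
m=cv2.morphologyEx(m.astype(np.uint8),cv2.MORPH_CLOSE,np.ones((5,5)))
k,l,st,_=cv2.connectedComponentsWithStats(m); i=1+np.argmax(st[1:,4]); print(st[i])
uv=np.argwhere(l==i)[:,::-1]; P=np.array([world(p,*a,.01)[:2] for a in uv]); print(rect(P))
w,V=np.linalg.eigh(np.cov(P.T)); print(P.mean(0),np.degrees(np.arctan2(V[1,1],V[0,1])))
E
python3 w2.py
```

```text
[128 129 130 130 131 131 132 130 132 122 101 150 178 173 150 112 123 155
 175 176 179 177 178 165 100  49   0   1  62 124 159 174 173 169 150  86
 102 151 177 175 158 128 128 129 129 128 129 130 131 130]
[ 296  118   49  118 3897]
(array([ 466.6, -116.2]), array([103.1,  37.3]), 13.6, [[412.0, -110.0], [421.0, -146.0], [521.0, -122.0], [512.0, -86.0]])
[ 0.472  -0.1158] -162.5252922951815
```

```bash
sed -i 's/s>135/s>148/' w2.py; python3 w2.py; python3 go.py 0.467 -0.1175 0.1 12.3
```

```text
[128 129 130 130 131 131 132 130 132 122 101 150 178 173 150 112 123 155
 175 176 179 177 178 165 100  49   0   1  62 124 159 174 173 169 150  86
 102 151 177 175 158 128 128 129 129 128 129 130 131 130]
[ 296  118   43  113 3162]
(array([ 468.3, -114. ]), array([95.5, 32.8]), 12.9, [[418.0, -109.0], [425.0, -141.0], [519.0, -119.0], [511.0, -87.0]])
[ 0.4703 -0.1168] -165.9320852684368
t 2.55 pos [ 0.4435 -0.1254  0.2315] yaw 8.11 z [ 0.003 -0.001 -1.   ] dp_cm [ 2.4  -0.47 13.16] rz -4.19 w 0.0852 F [0.1 0.6 0.3]
```

```bash
python3 -m creep '[{"rotation":[0,0,0],"dp":[0.8,-0.15,3],"fingers":60},{"rotation":[0,0,0],"dp":[0.8,-0.15,3],"fingers":60},{"rotation":[0,0,0],"dp":[0.8,-0.15,3],"fingers":60},{"rotation":[0,0,-4.2],"dp":[0,0,2],"fingers":60},{"rotation":[0,0,0],"dp":[0,0,2],"fingers":60},{"rotation":[0,0,0],"dp":[0,0,0],"fingers":60},{"rotation":[0,0,0],"dp":[0,0,0],"fingers":60}]'; python3 go.py 0.467 -0.1175 0.004 12.4
python3 - <<'E'
from h import *
p=grab_frame('wrist'); save(p,'w2')
E
```

```text
time_s: 3.13
position: [0.4689, -0.1197, 0.0986]
tool_rot: [[0.974, 0.225, 0.008], [0.225, -0.974, -0.003], [0.007, 0.005, -1.0]]
wrist_force: [0.0, -0.2, 0.9]
width: 0.0511
t 3.13 pos [ 0.4689 -0.1197  0.0986] yaw 12.99 z [ 0.008 -0.003 -1.   ] dp_cm [-0.2  -0.3   9.46] rz 0.59 w 0.0511 F [ 0.  -0.2  0.9]
```

View pics/w2.png

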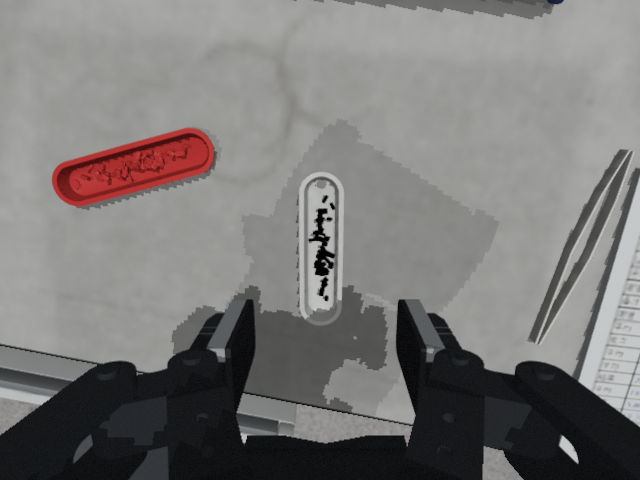

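```bash
python3 - <<'E'
from h import *
p=grab_frame('wrist')
a=world(p,321,172,.01);b=world(p,321,325,.01);c=world(p,299,248,.01);d=world(p,344,248,.01)
print(a,b,(a+b)/2,(c+d)/2,np.linalg.norm(a-b),np.linalg.norm(c-d),np.degrees(np.arctan2(*(a-b)[1::-1])))
E
python3 go.py 0.467 -0.1175 0.004 12.8
```

```text
[ 0.51145217 -0.10773259  0.01      ] [ 0.42281336 -0.12785844  0.01      ] [ 0.46713277 -0.11779552  0.01      ] [ 0.46969226 -0.11751011  0.01      ] 0.09089492504029659 0.025626889169740916 12.792378694539273
t 3.23 pos [ 0.4691 -0.1197  0.0993] yaw 12.95 z [ 0.01  -0.004 -1.   ] dp_cm [-0.24 -0.32  9.53] rz 0.15 w 0.0511 F [-0.2 -0.1  0.8]
```

```bash
python3 -m creep '[{"rotation":[0.35,-0.5,0],"dp":[-0.2,-0.25,0],"fingers":60},{"rotation":[0,0,0],"dp":[0,0,2.5],"fingers":60},{"rotation":[0,0,0],"dp":[0,0,2.5],"fingers":60},{"rotation":[0,0,0],"dp":[0,0,2],"fingers":60},{"rotation":[0,0,0],"dp":[0,0,0.8],"fingers":60},{"rotation":[0,0,0],"dp":[0,0,0],"fingers":60}]' 20; python3 go.py 0.467 -0.1177 0.004 12.8
```

```text
time_s: 3.73
position: [0.4709, -0.1192, 0.0274]
tool_rot: [[0.975, 0.224, 0.012], [0.224, -0.975, -0.003], [0.011, 0.006, -1.0]]
wrist_force: [-0.0, -0.0, -0.3]
width: 0.0512
t 3.73 pos [ 0.4709 -0.1192  0.0274] yaw 12.93 z [ 0.012 -0.003 -1.   ] dp_cm [-0.37 -0.25  2.33] rz 0.13 w 0.0512 F [-0.  -0.  -0.3]
```

```bash
python3 -m creep '[{"rotation":[0.4,-0.7,0],"dp":[-0.4,-0.25,0],"fingers":60},{"rotation":[0,0,0],"dp":[0,0,0],"fingers":60},{"rotation":[0,0,0],"dp":[0,0,1],"fingers":60},{"rotation":[0,0,0],"dp":[0,0,0.5],"fingers":60},{"rotation":[0,0,0],"dp":[0,0,0],"fingers":60}]' 20; python3 go.py 0.467 -0.1177 0.004 12.8
```

```text
time_s: 4.15
position: [0.4682, -0.1183, 0.016]
tool_rot: [[0.975, 0.224, 0.003], [0.224, -0.975, -0.001], [0.003, 0.002, -1.0]]
wrist_force: [0.6, -0.2, -0.1]
width: 0.0514
t 4.15 pos [ 0.4682 -0.1183  0.016 ] yaw 12.93 z [ 0.003 -0.001 -1.   ] dp_cm [-0.11 -0.09  1.2 ] rz 0.13 w 0.0514 F [ 0.6 -0.2 -0.1]
```

```bash
python3 -m creep '[{"rotation":[0,-0.2,0],"dp":[-0.1,-0.1,0.6],"fingers":60},{"rotation":[0,0,0],"dp":[0,0,0.5],"fingers":60},{"rotation":[0,0,0],"dp":[0,0,0.3],"fingers":60},{"rotation":[0,0,0],"dp":[0,0,0],"fingers":60}]' 20; python3 go.py 0.467 -0.1177 0.004 12.8
```

```text
time_s: 4.48
position: [0.4671, -0.1175, 0.0007]
tool_rot: [[0.975, 0.224, -0.0], [0.224, -0.975, -0.002], [-0.001, 0.002, -1.0]]
wrist_force: [0.6, -0.1, -0.5]
width: 0.051
t 4.48 pos [ 0.4671 -0.1175  0.0007] yaw 12.93 z [-0.    -0.002 -1.   ] dp_cm [-0.01  0.02 -0.33] rz 0.13 w 0.051 F [ 0.6 -0.1 -0.5]
```

Slightly low; raise, then close.

```bash
python3 -m creep '[{"rotation":[0,0,0],"dp":[0,0,-0.35],"fingers":60},{"rotation":[0,0,0],"dp":[0,0,0],"fingers":40},{"rotation":[0,0,0],"dp":[0,0,0],"fingers":15},{"rotation":[0,0,0],"dp":[0,0,0],"fingers":15},{"rotation":[0,0,0],"dp":[0,0,0],"fingers":15},{"rotation":[0,0,0],"dp":[0,0,0],"fingers":15},{"rotation":[0,0,0],"dp":[0,0,0],"fingers":15}]' 20; python3 go.py 0.467 -0.1177 0.004 12.8
```

```text
time_s: 5.07
position: [0.4673, -0.1176, 0.0049]
tool_rot: [[0.975, 0.224, 0.0], [0.224, -0.975, -0.002], [-0.0, 0.002, -1.0]]
wrist_force: [-1.1, -0.7, -0.2]
width: 0.0239
t 5.07 pos [ 0.4673 -0.1176  0.0049] yaw 12.93 z [ 0.    -0.002 -1.   ] dp_cm [-0.03  0.01  0.09] rz 0.13 w 0.0239 F [-1.1 -0.7 -0.2]
```

```bash
python3 -m creep '[{"rotation":[0,0,0],"dp":[0,0,-0.5],"fingers":15},{"rotation":[0,0,0],"dp":[0,0,-1.5],"fingers":15},{"rotation":[0,0,0],"dp":[0,0,-2.5],"fingers":15},{"rotation":[0,0,0],"dp":[0,0,-2.5],"fingers":15},{"rotation":[0,0,0],"dp":[0,0,-2.5],"fingers":15},{"rotation":[0,0,0],"dp":[0,0,-2.5],"fingers":15},{"rotation":[0,0,0],"dp":[0,0,-1],"fingers":15},{"rotation":[0,0,-4.35],"dp":[0,0,0],"fingers":15},{"rotation":[0,0,-4.35],"dp":[0,0,0],"fingers":15},{"rotation":[0,0,-4.35],"dp":[0,0,0],"fingers":15},{"rotation":[0,0,-4.35],"dp":[0,0,0],"fingers":15},{"rotation":[0,0,0],"dp":[0,0,0],"fingers":15}]'; python3 go.py 0.517 0.1795 0.12 30.3
```

```text
time_s: 6.07
position: [0.4667, -0.1171, 0.1462]
tool_rot: [[0.856, 0.516, 0.002], [0.516, -0.856, -0.003], [0.0, 0.004, -1.0]]
wrist_force: [-0.3, 0.2, -0.6]
width: 0.0236
t 6.07 pos [ 0.4667 -0.1171  0.1462] yaw 31.09 z [ 0.002 -0.003 -1.   ] dp_cm [ 19.62 -22.8    2.54] rz 0.79 w 0.0236 F [-0.3  0.2 -0.6]
```

```bash
python3 -m creep '[{"rotation":[0,0,0],"dp":[1.8,-2.3,0],"fingers":15},{"rotation":[0,0,0],"dp":[1.8,-2.3,0],"fingers":15},{"rotation":[0,0,0],"dp":[1.8,-2.3,0],"fingers":15},{"rotation":[0,0,0],"dp":[1.8,-2.3,0],"fingers":15},{"rotation":[0,0,0],"dp":[1.8,-2.3,0],"fingers":15},{"rotation":[0,0,0],"dp":[1.8,-2.3,0],"fingers":15},{"rotation":[0,0,0],"dp":[1.8,-2.3,0],"fingers":15},{"rotation":[0,0,0],"dp":[1.8,-2.3,0],"fingers":15},{"rotation":[0,0,0],"dp":[1.8,-2.3,0],"fingers":15},{"rotation":[0,0,0],"dp":[0.9,-1.5,0],"fingers":15},{"rotation":[0,0,0.8],"dp":[0,0,0],"fingers":15},{"rotation":[0,0,0],"dp":[0,0,0],"fingers":15}]'; python3 go.py 0.517 0.1795 0.12 30.3
python3 - <<'E'
from h import *
p=grab_frame('wrist'); save(p,'w3')
p=grab_frame('side'); save(p,'s3')
E
```

```text
time_s: 7.07
position: [0.5021, 0.1735, 0.148]
tool_rot: [[0.882, 0.472, 0.004], [0.472, -0.882, -0.003], [0.002, 0.005, -1.0]]
wrist_force: [0.3, -0.3, 0.2]
width: 0.0236
t 7.07 pos [0.5021 0.1735 0.148 ] yaw 28.17 z [ 0.004 -0.003 -1.   ] dp_cm [1.59 0.16 2.8 ] rz -2.13 w 0.0236 F [ 0.3 -0.3  0.2]
```

View pics/w3.png

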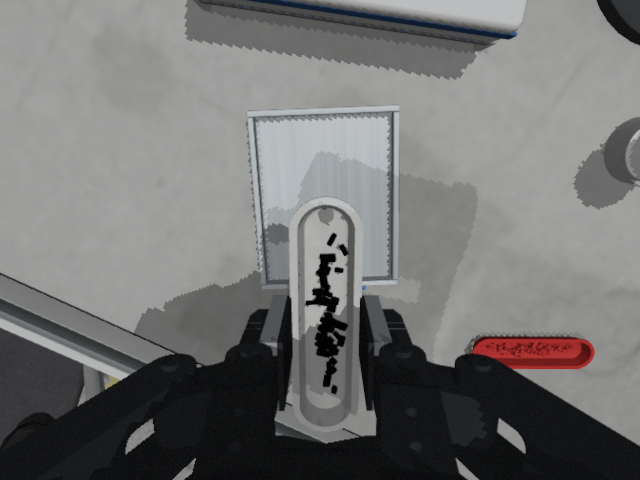

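View pics/s3.png

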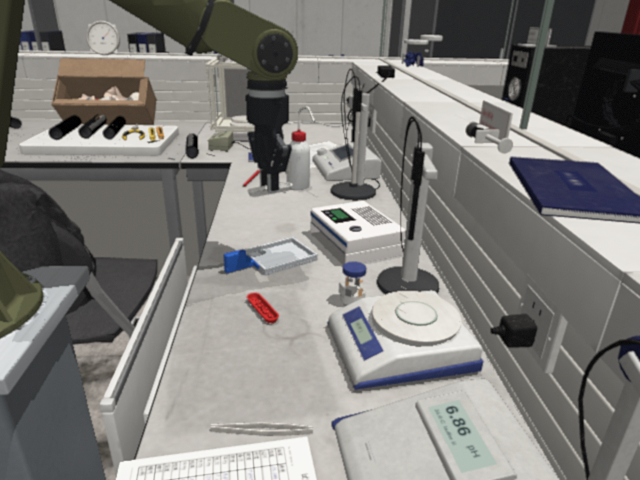

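```bash
python3 - <<'E'
from h import *
p=grab_frame('wrist')
P=np.array([world(p,u,v,.014)[:2]*1000 for u,v in [(248,112),(399,106),(398,283),(262,287)]]); print(P,P.mean(0))
e=np.diff(np.vstack([P,P[:1]]),axis=0); print(np.linalg.norm(e,axis=1), np.degrees(np.arctan2(e[:,1],e[:,0])))
B=np.array([world(p,u,v,.153)[:2]*1000 for u,v in [(327,197),(326,430)]]);print(B,B.mean(0),np.degrees(np.arctan2(*(B[0]-B[1])[::-1])))
E
python3 go.py 0.517 0.1795 0.12 30.3
```

```text
[[546.81284235 250.77108028]
 [594.43462328 169.45960006]
 [493.06996188 109.6713342 ]
 [445.75444422 192.07033808]] [520.01796793 180.49308816]
[ 94.23051965 117.68360683  95.01765126 116.86991471] [ -59.64372854 -149.4664751   119.86549338   30.15057386]
[[542.58288246 193.94152017]
 [462.61317315 151.4253102 ]] [502.59802781 172.68341518] 27.997520667991243
t 7.22 pos [0.5023 0.1722 0.1481] yaw 28.19 z [ 0.004 -0.003 -1.   ] dp_cm [1.63 0.04 2.81] rz -2.11 w 0.0237 F [-0.1  0.2  0.2]
```

```bash
python3 -m creep '[{"rotation":[0,0,0],"dp":[0.9,0,1],"fingers":15},{"rotation":[0,0,0],"dp":[0.8,0,1],"fingers":15},{"rotation":[0,0,-2.1],"dp":[0,0,0],"fingers":15},{"rotation":[0,0,0],"dp":[0,0,1.5],"fingers":15},{"rotation":[0,0,0],"dp":[0,0,1.5],"fingers":15},{"rotation":[0,0,0],"dp":[0,0,1.5],"fingers":15},{"rotation":[0,0,0],"dp":[0,0,1.5],"fingers":15},{"rotation":[0,0,0],"dp":[0,0,0.8],"fingers":15},{"rotation":[0,0,0],"dp":[0,0,0],"fingers":15},{"rotation":[0,0,0],"dp":[0,0,0],"fingers":15}]'; python3 go.py 0.519 0.18 0.01 30.3
python3 - <<'E'
from h import *
p=grab_frame('wrist'); save(p,'w4')
E
```

```text
time_s: 8.05
position: [0.5205, 0.1696, 0.0591]
tool_rot: [[0.871, 0.491, 0.007], [0.491, -0.871, -0.003], [0.005, 0.006, -1.0]]
wrist_force: [0.0, 0.1, 0.9]
width: 0.0239
t 8.05 pos [0.5205 0.1696 0.0591] yaw 29.41 z [ 0.007 -0.003 -1.   ] dp_cm [ 0.36 -1.01  4.9 ] rz -0.89 w 0.0239 F [0.  0.1 0.9]
```

View pics/w4.png

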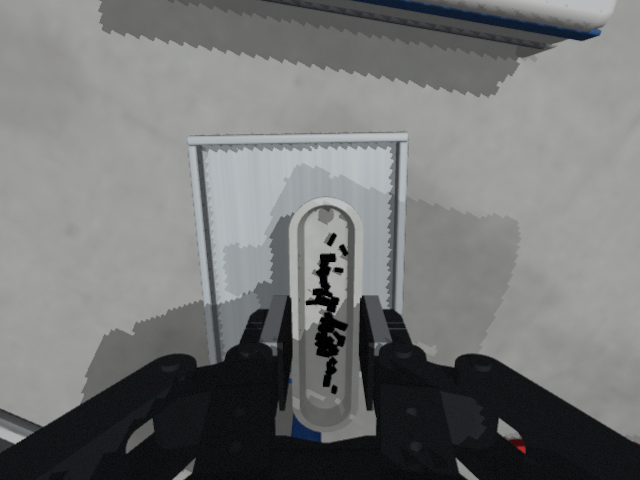

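```bash
python3 -m creep '[{"rotation":[0,0,0],"dp":[0.2,-0.5,0],"fingers":15},{"rotation":[0.3,-0.3,-0.9],"dp":[0.15,-0.5,0],"fingers":15},{"rotation":[0,0,0],"dp":[0,0,0.8],"fingers":15},{"rotation":[0,0,0],"dp":[0,0,0.8],"fingers":15},{"rotation":[0,0,0],"dp":[0,0,0.5],"fingers":15},{"rotation":[0,0,0],"dp":[0,0,0],"fingers":15}]'; python3 go.py 0.519 0.18 0.01 30.3
python3 - <<'E'
from h import *
p=grab_frame('wrist'); save(p,'w5')
E
```

```text
time_s: 8.6
position: [0.5198, 0.1817, 0.0392]
tool_rot: [[0.862, 0.507, 0.004], [0.507, -0.862, 0.0], [0.004, 0.002, -1.0]]
wrist_force: [0.4, -0.2, 0.4]
width: 0.0238
t 8.6 pos [0.5198 0.1817 0.0392] yaw 30.43 z [ 0.004  0.    -1.   ] dp_cm [-0.17  0.1   2.92] rz 0.13 w 0.0238 F [ 0.4 -0.2  0.4]
```

View pics/w5.png

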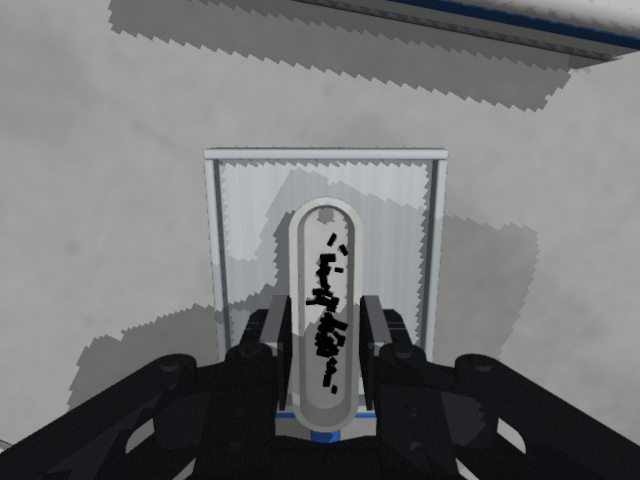

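```bash
python3 -m creep '[{"rotation":[0,-0.2,0],"dp":[-0.15,0.1,0],"fingers":15},{"rotation":[0,0,0],"dp":[0,0,0.7],"fingers":15},{"rotation":[0,0,0],"dp":[0,0,0.7],"fingers":15},{"rotation":[0,0,0],"dp":[0,0,0.4],"fingers":15},{"rotation":[0,0,0],"dp":[0,0,0.2],"fingers":15},{"rotation":[0,0,0],"dp":[0,0,0],"fingers":15}]'; python3 go.py 0.519 0.18 0.0093 30.3
```

```text
time_s: 9.15
position: [0.5191, 0.1795, 0.0173]
tool_rot: [[0.863, 0.506, 0.001], [0.506, -0.863, -0.002], [-0.0, 0.002, -1.0]]
wrist_force: [-0.4, -0.1, -0.7]
width: 0.0237
t 9.15 pos [0.5191 0.1795 0.0173] yaw 30.4 z [ 0.001 -0.002 -1.   ] dp_cm [ 0.02 -0.04  0.8 ] rz 0.1 w 0.0237 F [-0.4 -0.1 -0.7]
```

```bash
python3 -m creep '[{"rotation":[0,0,0],"dp":[0,0,0.4],"fingers":15},{"rotation":[0,0,0],"dp":[0,0,0.2],"fingers":15},{"rotation":[0,0,0],"dp":[0,0,0.1],"fingers":15},{"rotation":[0,0,0],"dp":[0,0,0],"fingers":15}]'; python3 go.py 0.519 0.18 0.0093 30.3
```

```text
time_s: 9.48
position: [0.5191, 0.1796, 0.0095]
tool_rot: [[0.863, 0.506, 0.001], [0.506, -0.863, -0.002], [-0.0, 0.002, -1.0]]
wrist_force: [0.4, 0.4, -0.1]
width: 0.0238
t 9.48 pos [0.5191 0.1796 0.0095] yaw 30.4 z [ 0.001 -0.002 -1.   ] dp_cm [ 0.01 -0.04  0.02] rz 0.1 w 0.0238 F [ 0.4  0.4 -0.1]
```

```bash
python3 -m creep '[{"rotation":[0,0,0],"dp":[0,0,0],"fingers":34},{"rotation":[0,0,0],"dp":[0,0,0],"fingers":42},{"rotation":[0,0,0],"dp":[0,0,0],"fingers":42},{"rotation":[0,0,0],"dp":[0,0,0],"fingers":42},{"rotation":[0,0,0],"dp":[0,0,-0.5],"fingers":42},{"rotation":[0,0,0],"dp":[0,0,-1.5],"fingers":42},{"rotation":[0,0,0],"dp":[0,0,-2.5],"fingers":42},{"rotation":[0,0,0],"dp":[0,0,-2.5],"fingers":42},{"rotation":[0,0,0],"dp":[-1,0,-2.5],"fingers":42},{"rotation":[0,0,0],"dp":[-1.5,0,-2.5],"fingers":42},{"rotation":[0,0,0],"dp":[-1.5,0,-1.5],"fingers":42},{"rotation":[0,0,0],"dp":[-1.5,0,-1.5],"fingers":42},{"rotation":[0,0,0],"dp":[-1.5,0,0],"fingers":42},{"rotation":[0,0,0],"dp":[-1,0,0],"fingers":42},{"rotation":[0,0,0],"dp":[0,0,0],"fingers":42}]'; python3 go.py 0.4344 0.1305 0.02 30.3
python3 - <<'E'
from h import *
p=grab_frame('wrist'); save(p,'w6')
E
```

```text
time_s: 10.73
position: [0.4471, 0.1379, 0.1717]
tool_rot: [[0.862, 0.507, 0.005], [0.507, -0.862, -0.001], [0.004, 0.004, -1.0]]
wrist_force: [0.1, 0.5, 0.6]
width: 0.0359
t 10.73 pos [0.4471 0.1379 0.1717] yaw 30.43 z [ 0.005 -0.001 -1.   ] dp_cm [-1.53 -0.06 15.16] rz 0.13 w 0.0359 F [0.1 0.5 0.6]
```

View pics/w6.png

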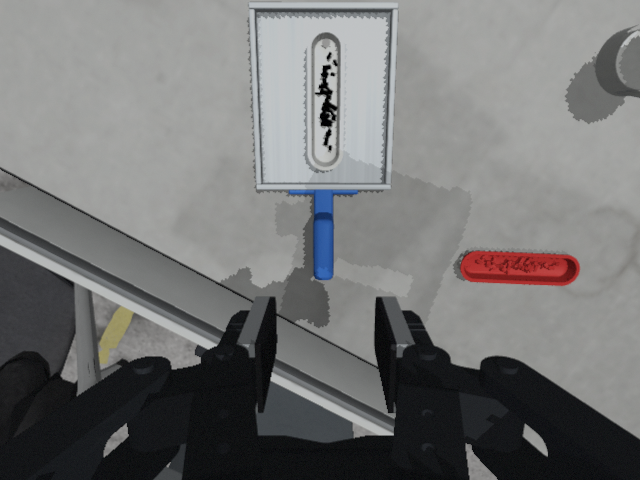

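```bash
python3 - <<'E'
from h import *
p=grab_frame('wrist')
P=np.array([world(p,u,v,.014)[:2]*1000 for u,v in [(249,3),(397,4),(391,188),(257,188)]]); print(P,P.mean(0))
e=np.diff(np.vstack([P,P[:1]]),axis=0); print(np.linalg.norm(e,axis=1), np.degrees(np.arctan2(e[:,1],e[:,0])))
F=[world(p,u,v,.04)[:2]*1000 for u,v in [(323.5,218),(323.5,276)]];print(F,np.mean(F,0),np.linalg.norm(F[0]-F[1]),np.degrees(np.arctan2(*(F[0]-F[1])[::-1])))
c=P.mean(0);print(c-98*np.array([np.cos(np.radians(30.3)),np.sin(np.radians(30.3))]))
p=grab_frame('top'); save(p,'t6')
E
```

```text
[[547.1769282  252.43470307]
 [594.44691754 170.93112823]
 [493.73737943 110.60611892]
 [445.5648976  192.80394024]] [520.23153069 181.69397261]
[ 94.21934304 117.39470949  95.27365761 117.81694547] [ -59.88736314 -149.07839298  120.3726679    30.40643377]
[array([455.45824376, 143.84206807]), array([420.31769607, 123.27345019])] [437.88796992 133.55775913] 40.717639089438016 30.341477314690643
[435.61876673 132.25026548]
```

View pics/t6.png

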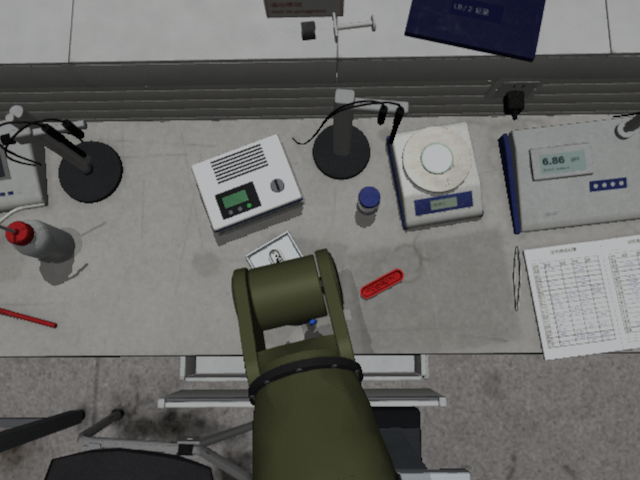

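```bash
python3 go.py 0.432 0.1297 0.012 30.3; python3 -m creep '[{"rotation":[0,0,0],"dp":[-0.9,0,2],"fingers":42},{"rotation":[0.2,-0.3,0],"dp":[-0.8,0,2],"fingers":42},{"rotation":[0,0,0],"dp":[0,0,2],"fingers":42},{"rotation":[0,0,0],"dp":[0,0,2],"fingers":42},{"rotation":[0,0,0],"dp":[0,0,1],"fingers":42},{"rotation":[0,0,0],"dp":[0,0,0],"fingers":42},{"rotation":[0,0,0],"dp":[0,0,0],"fingers":42}]';  python3 go.py 0.432 0.1297 0.012 30.3
```

```text
t 10.88 pos [0.4483 0.1386 0.1709] yaw 30.45 z [ 0.005 -0.001 -1.   ] dp_cm [-1.91 -0.11 15.88] rz 0.15 w 0.0356 F [ 1.  -0.7  0.2]
time_s: 11.47
position: [0.4364, 0.1315, 0.0759]
tool_rot: [[0.862, 0.508, -0.003], [0.508, -0.862, -0.001], [-0.003, -0.001, -1.0]]
wrist_force: [-0.5, -0.1, 1.0]
width: 0.0355
t 11.47 pos [0.4364 0.1315 0.0759] yaw 30.51 z [-0.003 -0.001 -1.   ] dp_cm [-0.46 -0.06  6.39] rz 0.21 w 0.0355 F [-0.5 -0.1  1. ]
```

```bash
python3 -m creep '[{"rotation":[0,0.1,0],"dp":[-0.4,0,0],"fingers":42},{"rotation":[0,0,0],"dp":[0,0,1.2],"fingers":42},{"rotation":[0,0,0],"dp":[0,0,1.2],"fingers":42},{"rotation":[0,0,0],"dp":[0,0,1],"fingers":42},{"rotation":[0,0,0],"dp":[0,0,0.8],"fingers":42},{"rotation":[0,0,0],"dp":[0,0,0.5],"fingers":42},{"rotation":[0,0,0],"dp":[0,0,0],"fingers":42}]';  python3 go.py 0.432 0.1297 0.012 30.3;python3 - <<'E'
from h import *
p=grab_frame('wrist'); save(p,'w7')
E
```

```text
time_s: 12.05
position: [0.4354, 0.1302, 0.0306]
tool_rot: [[0.861, 0.508, 0.005], [0.508, -0.861, 0.002], [0.005, 0.001, -1.0]]
wrist_force: [1.3, 0.5, 0.8]
width: 0.0357
t 12.05 pos [0.4354 0.1302 0.0306] yaw 30.55 z [ 0.005  0.002 -1.   ] dp_cm [-0.33 -0.14  1.86] rz 0.25 w 0.0357 F [1.3 0.5 0.8]
```

View pics/w7.png

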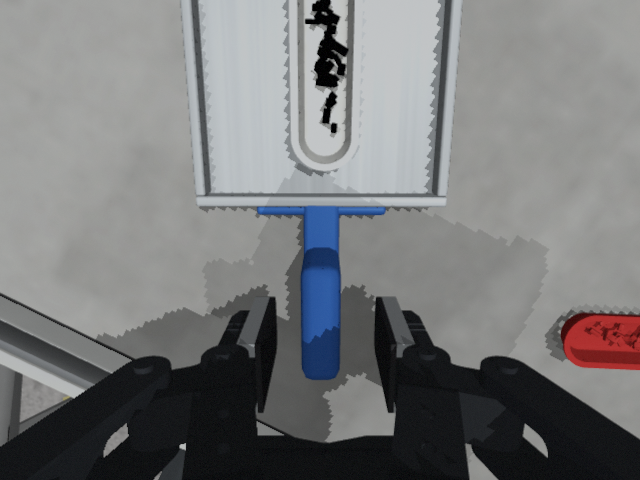

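```bash
python3 - <<'E'
from h import *
p=grab_frame('wrist')
a=world(p,321,377,.04);b=world(p,321,262,.04);print(a,b,(a+b)/2,np.linalg.norm(a-b))
E
python3 -m creep '[{"rotation":[0,-0.2,0],"dp":[-0.2,-0.1,0.5],"fingers":42},{"rotation":[0,0,0],"dp":[0,0,0.6],"fingers":42},{"rotation":[0,0,0],"dp":[0,0,0.3],"fingers":42},{"rotation":[0,0,0],"dp":[0,0,0],"fingers":42}]';  python3 go.py 0.432 0.1297 0.012 30.3
```

```text
[0.41838708 0.12221615 0.04      ] [0.45588494 0.1441938  0.04      ] [0.43713601 0.13320497 0.04      ] 0.043463856645221496
time_s: 12.48
position: [0.4342, 0.1303, 0.0173]
tool_rot: [[0.861, 0.508, 0.005], [0.508, -0.861, 0.001], [0.005, 0.002, -1.0]]
wrist_force: [-0.5, -0.6, -0.2]
width: 0.0359
t 12.48 pos [0.4342 0.1303 0.0173] yaw 30.56 z [ 0.005  0.001 -1.   ] dp_cm [-0.22 -0.06  0.53] rz 0.26 w 0.0359 F [-0.5 -0.6 -0.2]
```

```bash
python3 -m creep '[{"rotation":[0,-0.2,0],"dp":[-0.1,-0.1,0.4],"fingers":42},{"rotation":[0,0,0],"dp":[0,0,0],"fingers":30},{"rotation":[0,0,0],"dp":[0,0,0],"fingers":20},{"rotation":[0,0,0],"dp":[0,0,0],"fingers":5},{"rotation":[0,0,0],"dp":[0,0,0],"fingers":5},{"rotation":[0,0,0],"dp":[0,0,0],"fingers":5},{"rotation":[0,0,0],"dp":[0,0,0],"fingers":5}]' 40;  python3 go.py 0.432 0.1297 0.012 30.3
```

```text
time_s: 13.07
position: [0.4327, 0.1307, 0.0129]
tool_rot: [[0.861, 0.508, 0.002], [0.508, -0.861, -0.001], [0.001, 0.002, -1.0]]
wrist_force: [1.2, 0.9, -1.3]
width: 0.0132
t 13.07 pos [0.4327 0.1307 0.0129] yaw 30.55 z [ 0.002 -0.001 -1.   ] dp_cm [-0.11  0.05  0.09] rz 0.25 w 0.0132 F [ 1.2  0.9 -1.3]
```

```bash
cat > d.py <<'E'
from loc import *
f=cv2.imread('pics/top0.png').astype(int); p=grab_frame('top')
s=f.sum(2)//3
m=np.zeros((480,640),np.uint8); m[125:245,180:315]=(s>150)[125:245,180:315]
m=cv2.morphologyEx(m,cv2.MORPH_OPEN,np.ones((3,3)))
k,l,st,_=cv2.connectedComponentsWithStats(m); i=1+np.argmax(st[1:,4]); print(st[i])
cn=max(cv2.findContours((l==i).astype(np.uint8),cv2.RETR_EXTERNAL,cv2.CHAIN_APPROX_NONE)[0],key=len)[:,0]
for z in (.06,): print(rect(np.array([world(p,*a,z)[:2] for a in cn])))
o=cv2.imread('pics/top0.png')
cv2.drawContours(o,[cn.reshape(-1,1,2)],-1,(0,0,255),1); cv2.imwrite('pics/d0.png',cv2.resize(o[110:250,170:330],None,fx=4,fy=4,interpolation=0))
p=grab_frame('wrist'); save(p,'w8')
E
python3 d.py
```

```text
[ 193  135  107   93 3369]
(array([681.1, 245.6]), array([131.1, 171.2]), 20.6, [[590.0, 303.0], [650.0, 142.0], [773.0, 189.0], [712.0, 349.0]])
```

View pics/d0.png

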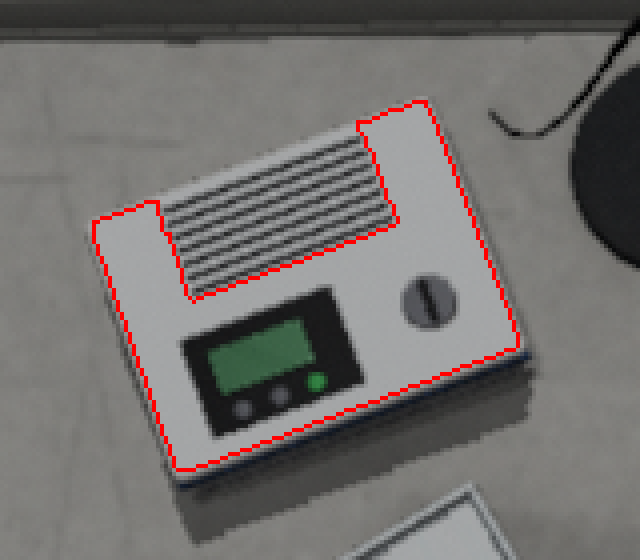

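View pics/w8.png

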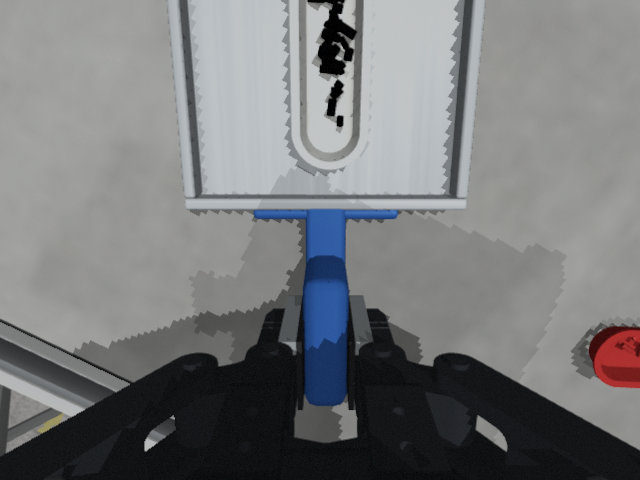

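```bash
cat > dr.py <<'E'
import sys; from h import *
O=np.array([.681,.2455]); A=20.7; L=.103
def cs(a): a=np.radians(a); return np.array([np.cos(a),np.sin(a)])
s=sense(); R=np.array(s['tool_rot']); yaw=np.degrees(np.arctan2(R[1,0],R[0,0]))
ex=cs(A); ey=cs(A+90)
c=s['position'][:2]+L*cs(yaw)-O
F=s['wrist_force']; print('t',round(s['time_s'],2),'tray in dryer mm',round(1000*c@ex,1),round(1000*c@ey,1),'yaw rel',round(yaw-A,2),'z',round(s['position'][2]*1000,1),'F dryer xyz',np.round([F[:2]@ex,F[:2]@ey,F[2]],1),'Mz',np.round(s['ft_torque'][2],2),'w',round(1000*s['width'],1),'tilt',np.round((R.T@[0,0,-1])[:2],4))
if len(sys.argv)>1:
    x,y,a=map(float,sys.argv[1:4]); T=O+x/1000*ex+y/1000*ey-L*cs(A+a)
    d=R.T@np.r_[T-s['position'][:2],0]*100
    print('dp cm',np.round(d,2),'rz',round(yaw-A-a,2))
E
python3 dr.py -168 27 0
```

```text
t 13.17 tray in dryer mm -171.4 -2.0 yaw rel 9.85 z 12.9 F dryer xyz [ 0.8 -0.9 -1.1] Mz -0.05 w 13.4 tilt [-0.0006 -0.0021]
dp cm [ 0.98 -4.56 -0.01] rz 9.85
```

```bash
python3 -m creep '[{"rotation":[0,0,1],"dp":[0.1,-0.4,0],"fingers":5},{"rotation":[0,0,1],"dp":[0.1,-0.4,0],"fingers":5},{"rotation":[0,0,1],"dp":[0.1,-0.4,0],"fingers":5},{"rotation":[0,0,1],"dp":[0.1,-0.4,0],"fingers":5}]';  python3 dr.py -168 27 0
```

```text
time_s: 13.5
position: [0.4282, 0.1464, 0.0128]
tool_rot: [[0.896, 0.444, 0.001], [0.444, -0.896, -0.002], [0.0, 0.002, -1.0]]
wrist_force: [-0.2, -0.7, -0.3]
width: 0.0134
t 13.5 tray in dryer mm -169.0 6.8 yaw rel 5.66 z 12.8 F dryer xyz [-0.4 -0.6 -0.3] Mz -0.02 w 13.4 tilt [-0.0002 -0.0022]
dp cm [ 0.35 -3.02 -0.01] rz 5.66
```

```bash
python3 -m creep '[{"rotation":[0,0,1],"dp":[0.05,-0.5,0],"fingers":5},{"rotation":[0,0,1],"dp":[0.05,-0.5,0],"fingers":5},{"rotation":[0,0,1],"dp":[0.05,-0.5,0],"fingers":5},{"rotation":[0,0,1],"dp":[0.05,-0.5,0],"fingers":5},{"rotation":[0,0,1],"dp":[0,-0.5,0],"fingers":5},{"rotation":[0,0,0.4],"dp":[0,-0.3,0],"fingers":5},{"rotation":[0,0,0],"dp":[0,0,0],"fingers":5}]';  python3 dr.py -168 27 0
python3 - <<'E'
from h import *
p=grab_frame('top'); save(p,'t9');p=grab_frame('wrist'); save(p,'w9')
E
```

```text
time_s: 14.08
position: [0.4181, 0.1741, 0.0129]
tool_rot: [[0.936, 0.352, 0.001], [0.352, -0.936, -0.002], [0.0, 0.002, -1.0]]
wrist_force: [0.5, -1.4, -1.8]
width: 0.0136
t 14.08 tray in dryer mm -168.1 26.0 yaw rel -0.1 z 12.9 F dryer xyz [ 0.  -1.5 -1.8] Mz -0.09 w 13.6 tilt [-0.0002 -0.0023]
dp cm [ 0.01 -0.08 -0.  ] rz -0.1
```

View pics/w9.png

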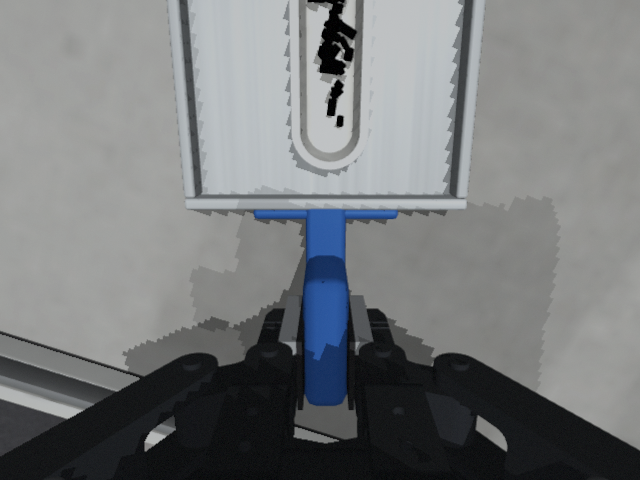

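View pics/t9.png

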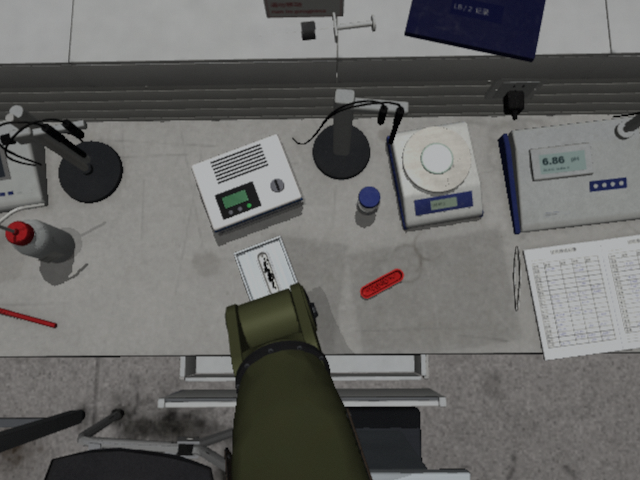

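```bash
python3 - <<'E'
import cv2
a=cv2.imread('pics/t9.png')[130:310,180:320]
cv2.imwrite('pics/t9c.png',cv2.resize(a,None,fx=3.3,fy=3.3,interpolation=cv2.INTER_CUBIC))
E
```

```text
(no output)
```

View pics/t9c.png

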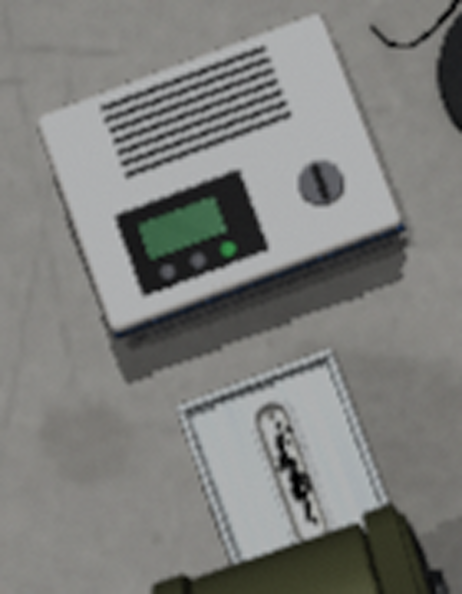

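```bash
python3 - <<'E'
from h import *
p=grab_frame('top')
def q(x,y,z): return world(p,x/3.3+180-.35,y/3.3+130-.35,z)[:2]*1000
l,r=q(180,410,.014),q(330,351,.014); L,R=q(114,334,.06),q(403,226,.06)
e=(L-R)/np.linalg.norm(L-R); n=np.array([e[1],-e[0]]); m=(L+R)/2
print(l,r,L,R,np.linalg.norm(L-R))
print('tray left/right in dryer y',(l-m)@e,(r-m)@e,'x ahead',(l-m)@n,(r-m)@n, 'dryer yaw',np.degrees(np.arctan2(n[1],n[0])), 'tray',np.degrees(np.arctan2(*(l-r)[::-1]))-90)
E
```

```text
[549.30521556 272.31294085] [583.16779158 185.24346787] [586.00677971 302.05409913] [646.10972478 140.19169286] 172.6609468581925
tray left/right in dryer y 71.2251273863172 -22.186354768142312 x ahead -44.759019518645296 -43.322989595616534 dryer yaw 20.371029581720606 tray 21.2517775489912
```

```bash
python3 -m creep '[{"rotation":[0,0,0],"dp":[0.5,-0.05,0],"fingers":5},{"rotation":[0,0,0],"dp":[0.5,-0.05,0],"fingers":5},{"rotation":[0,0,0],"dp":[0.5,0,0],"fingers":5},{"rotation":[0,0,0],"dp":[0.5,0,0],"fingers":5},{"rotation":[0,0,0],"dp":[0.5,0,0],"fingers":5},{"rotation":[0,0,0],"dp":[0.5,0,0],"fingers":5},{"rotation":[0,0,0],"dp":[0.3,0,0],"fingers":5}]';  python3 dr.py -120 27 0
```

```text
time_s: 14.82
position: [0.4515, 0.1865, 0.0128]
tool_rot: [[0.936, 0.353, -0.0], [0.353, -0.936, -0.003], [-0.001, 0.002, -1.0]]
wrist_force: [-2.4, -0.6, 4.8]
width: 0.0135
t 14.82 tray in dryer mm -132.5 25.8 yaw rel -0.05 z 12.8 F dryer xyz [-2.5  0.3  4.8] Mz 0.07 w 13.5 tilt [ 0.0013 -0.0024]
dp cm [ 1.25 -0.11 -0.  ] rz -0.05
```

```bash
python3 -m creep '[{"rotation":[0,0,0],"dp":[0.4,-0.05,0],"fingers":5},{"rotation":[0,0,0],"dp":[0.4,-0.05,0],"fingers":5},{"rotation":[0,0,0],"dp":[0.4,0,0],"fingers":5},{"rotation":[0,0,0],"dp":[0.4,0,0],"fingers":5},{"rotation":[0,0,0],"dp":[0.4,0,0],"fingers":5}]';  python3 dr.py -85 27 0
```

```text
time_s: 15.23
position: [0.4716, 0.1952, 0.0128]
tool_rot: [[0.936, 0.353, -0.001], [0.353, -0.936, -0.003], [-0.002, 0.002, -1.0]]
wrist_force: [-2.1, -0.9, 1.8]
width: 0.0131
t 15.23 tray in dryer mm -110.7 26.9 yaw rel -0.05 z 12.8 F dryer xyz [-2.3 -0.1  1.8] Mz 0.05 w 13.1 tilt [ 0.0021 -0.0023]
dp cm [ 2.57 -0.   -0.01] rz -0.05
```

```bash
python3 -m creep '[{"rotation":[0,0,0],"dp":[0.4,0,0],"fingers":5},{"rotation":[0,0,0],"dp":[0.4,0,0],"fingers":5},{"rotation":[0,0,0],"dp":[0.4,0,0],"fingers":5}]';  python3 dr.py -80 27 0
```

```text
time_s: 15.48
position: [0.484, 0.1999, 0.0128]
tool_rot: [[0.936, 0.353, -0.001], [0.353, -0.936, -0.003], [-0.002, 0.002, -1.0]]
wrist_force: [-2.9, -1.5, 2.0]
width: 0.0135
t 15.48 tray in dryer mm -97.3 26.9 yaw rel -0.05 z 12.8 F dryer xyz [-3.2 -0.4  2. ] Mz 0.02 w 13.5 tilt [ 0.002  -0.0023]
dp cm [ 1.73 -0.   -0.  ] rz -0.05
```

```bash
python3 -m creep '[{"rotation":[0,0,0],"dp":[0.4,0,0],"fingers":5},{"rotation":[0,0,0],"dp":[0.4,0,0],"fingers":5},{"rotation":[0,0,0],"dp":[0.4,0,0],"fingers":5},{"rotation":[0,0,0],"dp":[0.4,0,0],"fingers":5}]';  python3 dr.py -78 27 0
python3 - <<'E'
from h import *
p=grab_frame('top'); save(p,'t10');
p=grab_frame('side'); save(p,'s10');
E
```

```text
time_s: 15.82
position: [0.5006, 0.2062, 0.0128]
tool_rot: [[0.936, 0.353, -0.001], [0.353, -0.936, -0.003], [-0.002, 0.002, -1.0]]
wrist_force: [-1.9, -1.6, 2.2]
width: 0.0133
t 15.82 tray in dryer mm -79.6 26.9 yaw rel -0.05 z 12.8 F dryer xyz [-2.3 -0.8  2.2] Mz 0.0 w 13.3 tilt [ 0.0021 -0.0023]
dp cm [ 0.16 -0.   -0.  ] rz -0.05
```

View pics/t10.png

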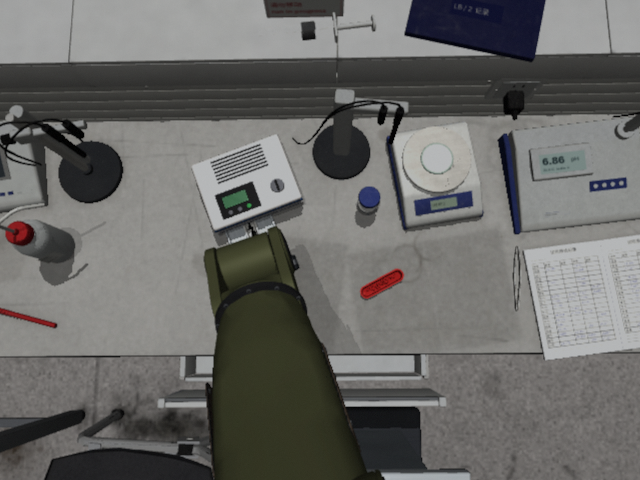

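```bash
for i in 1; do python3 -m creep '[{"rotation":[0,0,0],"dp":[0,0.2,0],"fingers":5},{"rotation":[0,0,0],"dp":[0,0.2,0],"fingers":5}]'>/dev/null;  python3 dr.py -78 27 0; done
python3 -m creep '[{"rotation":[0,0,0],"dp":[0,0.2,0],"fingers":5},{"rotation":[0,0,0],"dp":[0,0.2,0],"fingers":5}]'>/dev/null;  python3 dr.py
```

```text
t 16.08 tray in dryer mm -78.9 23.3 yaw rel -0.01 z 12.8 F dryer xyz [0.8 1.4 1.4] Mz 0.17 w 13.5 tilt [ 0.0003 -0.0019]
dp cm [ 0.09 -0.37 -0.  ] rz -0.01
t 16.25 tray in dryer mm -79.0 19.0 yaw rel 0.01 z 12.8 F dryer xyz [ 0.1  0.9 -0.2] Mz 0.16 w 13.3 tilt [ 0.0001 -0.0018]
```

```bash
python3 -m creep '[{"rotation":[0,0,0],"dp":[0,0.2,0],"fingers":5},{"rotation":[0,0,0],"dp":[0,0.2,0],"fingers":5}]'>/dev/null;  python3 dr.py
```

```text
t 16.42 tray in dryer mm -79.3 14.7 yaw rel 0.02 z 12.8 F dryer xyz [-2.   6.7  2.1] Mz 0.55 w 13.3 tilt [ 0.0004 -0.0017]
```

```bash
python3 -m creep '[{"rotation":[0,0,0],"dp":[0,0.2,0],"fingers":5},{"rotation":[0,0,0],"dp":[0,0.2,0],"fingers":5}]'>/dev/null;  python3 dr.py
```

```text
t 16.58 tray in dryer mm -80.0 11.7 yaw rel 0.15 z 12.8 F dryer xyz [-3.5 11.3  4.3] Mz 1.12 w 13.2 tilt [ 0.0022 -0.0003]
```

```bash
python3 -m creep '[{"rotation":[0,0,0],"dp":[0,0.2,0],"fingers":5},{"rotation":[0,0,0],"dp":[0,0.2,0],"fingers":5}]'>/dev/null;  python3 dr.py
```

```text
t 16.75 tray in dryer mm -80.8 9.8 yaw rel 0.38 z 12.9 F dryer xyz [-1.7 12.9  3.5] Mz 1.42 w 13.5 tilt [0.0039 0.0015]
```

```bash
python3 -m creep '[{"rotation":[0,0,0],"dp":[0,-0.2,0],"fingers":5},{"rotation":[0,0,0],"dp":[0,-0.2,0],"fingers":5},{"rotation":[0,0,0],"dp":[0,0,0],"fingers":5}]'>/dev/null;  python3 dr.py
python3 - <<'E'
from h import *
p=grab_frame('wrist'); save(p,'w11')
E
```

```text
t 17.0 tray in dryer mm -80.1 14.9 yaw rel 0.6 z 13.3 F dryer xyz [-0.1  2.1 -0.2] Mz 0.38 w 13.8 tilt [0.0014 0.0018]
```

View pics/w11.png

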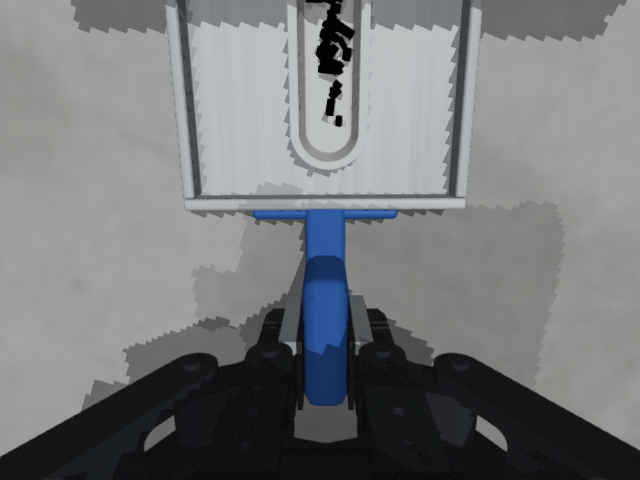

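```bash
python3 -m creep '[{"rotation":[0,0,0.5],"dp":[0.2,-0.15,0.02],"fingers":5},{"rotation":[0,0,0],"dp":[0.3,0,0],"fingers":5},{"rotation":[0,0,0],"dp":[0.3,0,0],"fingers":5},{"rotation":[0,0,0],"dp":[0.3,0,0],"fingers":5}]'>/dev/null;  python3 dr.py
```

```text
t 17.38 tray in dryer mm -72.2 15.3 yaw rel 0.01 z 12.8 F dryer xyz [-7.7  3.9  6.5] Mz 0.38 w 13.0 tilt [0.0103 0.0023]
```

```bash
python3 -m creep '[{"rotation":[0,0,0],"dp":[0.3,0,0],"fingers":5},{"rotation":[0,0,0],"dp":[0.2,0,0],"fingers":5}]'>/dev/null;  python3 dr.py
```

```text
t 17.55 tray in dryer mm -68.2 15.3 yaw rel -0.04 z 12.8 F dryer xyz [-8.7  3.4  7.2] Mz 0.32 w 12.9 tilt [0.014  0.0026]
```

```bash
python3 -m creep '[{"rotation":[0,0.8,0],"dp":[0,-0.02,0],"fingers":5},{"rotation":[0,0,0],"dp":[0,0,0],"fingers":5}]'>/dev/null;  python3 dr.py
```

```text
t 17.72 tray in dryer mm -68.1 15.2 yaw rel -0.1 z 12.7 F dryer xyz [-1.9  4.4  0.1] Mz 0.31 w 12.8 tilt [-0.0001  0.0026]
```

```bash
python3 -m creep '[{"rotation":[0,0,0],"dp":[0,0.1,0],"fingers":5},{"rotation":[0,0,0],"dp":[0,0,0],"fingers":5}]'>/dev/null;  python3 dr.py
```

```text
t 17.88 tray in dryer mm -68.4 14.4 yaw rel -0.1 z 12.6 F dryer xyz [1.7 2.4 0.1] Mz 0.55 w 13.1 tilt [0.0008 0.0031]
```

```bash
python3 -m creep '[{"rotation":[0,0,0],"dp":[0.2,0,-0.02],"fingers":5},{"rotation":[0,0,0],"dp":[0.2,0,0],"fingers":5},{"rotation":[0,0,0],"dp":[0.2,0,0],"fingers":5}]'>/dev/null;  python3 dr.py
```

```text
t 18.13 tray in dryer mm -65.5 15.0 yaw rel -0.06 z 12.8 F dryer xyz [-12.3   4.8  10.8] Mz 0.42 w 13.1 tilt [0.0095 0.0038]
```

```bash
python3 -m creep '[{"rotation":[0,0.3,0],"dp":[0.2,0,0],"fingers":5},{"rotation":[0,0,0],"dp":[0.2,0,0],"fingers":5},{"rotation":[0,0,0],"dp":[0.2,0,0],"fingers":5}]'>/dev/null;  python3 dr.py
```

```text
t 18.38 tray in dryer mm -62.3 15.4 yaw rel -0.06 z 12.8 F dryer xyz [-9.3  4.4  6.3] Mz 0.22 w 13.2 tilt [0.0127 0.0045]
```

```bash
python3 -m creep '[{"rotation":[0,0.7,0],"dp":[0.1,0,-0.04],"fingers":5},{"rotation":[0,0,0],"dp":[0.2,0,0],"fingers":5},{"rotation":[0,0.2,0],"dp":[0.2,0,0],"fingers":5}]'>/dev/null;  python3 dr.py
```

```text
t 18.63 tray in dryer mm -59.5 15.4 yaw rel -0.11 z 12.7 F dryer xyz [-11.    4.5  10.1] Mz 0.28 w 13.1 tilt [0.0036 0.0049]
```

```bash
python3 -m creep '[{"rotation":[0,0.2,0],"dp":[0.2,0,0],"fingers":5},{"rotation":[0,0.2,0],"dp":[0.2,0,0],"fingers":5},{"rotation":[0,0.2,0],"dp":[0.2,0,0],"fingers":5}]'>/dev/null;  python3 dr.py
```

```text
t 18.88 tray in dryer mm -56.0 15.5 yaw rel -0.14 z 12.6 F dryer xyz [-9.1  4.3  7.2] Mz 0.21 w 13.4 tilt [0.0011 0.0054]
```

```bash
python3 -m creep '[{"rotation":[0.15,0.15,0],"dp":[0.25,0,-0.03],"fingers":5},{"rotation":[0,0.15,0],"dp":[0.25,0,-0.03],"fingers":5},{"rotation":[0,0.15,0],"dp":[0.25,0,0],"fingers":5},{"rotation":[0,0.15,0],"dp":[0.25,0,0],"fingers":5}]'>/dev/null;  python3 dr.py
```

```text
t 19.22 tray in dryer mm -49.2 15.6 yaw rel -0.2 z 12.6 F dryer xyz [-11.4   4.8   9.4] Mz 0.28 w 13.8 tilt [0.001  0.0089]
```

```bash
python3 -m creep '[{"rotation":[0.1,0.1,0],"dp":[0.25,0,-0.03],"fingers":5},{"rotation":[0,0.1,0],"dp":[0.25,0,0],"fingers":5},{"rotation":[0,0.1,0],"dp":[0.25,0,0],"fingers":5},{"rotation":[0,0.1,0],"dp":[0.25,0,0],"fingers":5}]'>/dev/null;  python3 dr.py
```

```text
t 19.55 tray in dryer mm -43.0 15.8 yaw rel -0.25 z 12.9 F dryer xyz [-10.4   4.7   9.2] Mz 0.11 w 13.5 tilt [0.0063 0.0115]
```

```bash
python3 -m creep '[{"rotation":[-0.5,0.3,-0.3],"dp":[0.1,-0.03,-0.02],"fingers":5},{"rotation":[0,0.1,-0.1],"dp":[0.25,0,0],"fingers":5},{"rotation":[0,0.1,0],"dp":[0.25,0,0],"fingers":5},{"rotation":[0,0.1,0],"dp":[0.25,0,0],"fingers":5}]'>/dev/null;  python3 dr.py
```

```text
t 19.88 tray in dryer mm -34.9 15.8 yaw rel 0.04 z 12.6 F dryer xyz [-6.2  2.8  3.7] Mz 0.1 w 13.3 tilt [-0.0009  0.0024]
```

```bash
python3 -m creep '[{"rotation":[-0.1,0.1,0],"dp":[0.25,0,-0.02],"fingers":5},{"rotation":[0,0.1,0],"dp":[0.25,0,0],"fingers":5},{"rotation":[0,0.1,0],"dp":[0.25,0,0],"fingers":5},{"rotation":[0,0.1,0],"dp":[0.25,0,0],"fingers":5}]'>/dev/null;  python3 dr.py
```

```text
t 20.22 tray in dryer mm -24.8 15.9 yaw rel -0.0 z 12.4 F dryer xyz [-4.7  1.7  1.2] Mz 0.04 w 13.3 tilt [-0.0051  0.0018]
```

Smoother. About 19 mm to go.

```bash
python3 -m creep '[{"rotation":[0,-0.2,0],"dp":[0.25,0,-0.03],"fingers":5},{"rotation":[0,0,0],"dp":[0.25,0,0],"fingers":5},{"rotation":[0,0,0],"dp":[0.25,0,0],"fingers":5}]'>/dev/null;  python3 dr.py
python3 - <<'E'
from h import *
p=grab_frame('wrist'); save(p,'w12')
p=grab_frame('side'); save(p,'s12')
E
```

```text
t 20.47 tray in dryer mm -16.8 15.9 yaw rel -0.02 z 12.6 F dryer xyz [-5.4  2.1  3.5] Mz 0.03 w 13.2 tilt [-0.0004  0.0023]
```

View pics/w12.png

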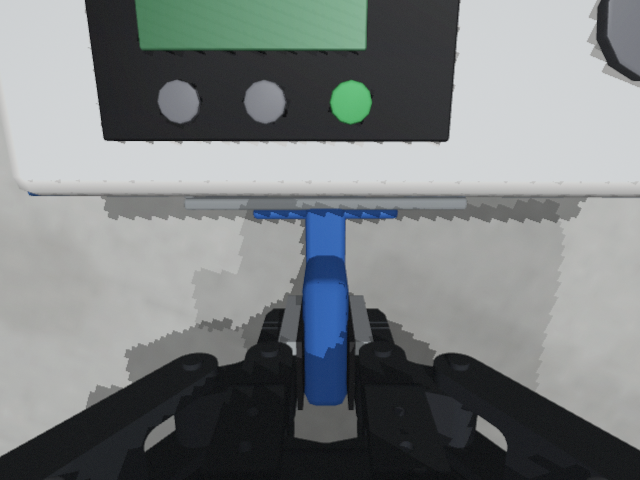

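View pics/s12.png

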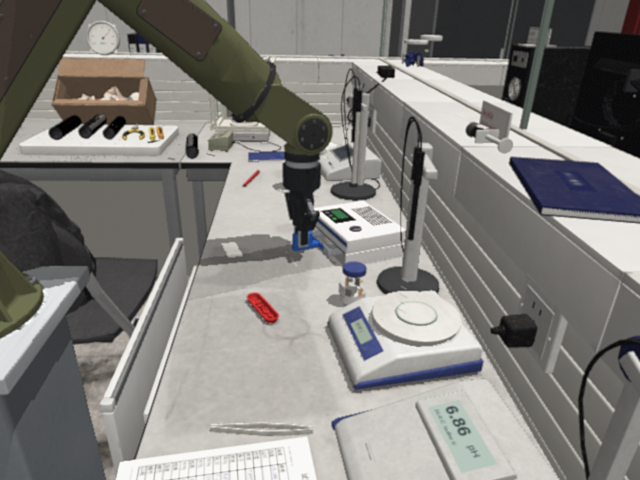

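```bash
python3 -m creep '[{"rotation":[0,0,0],"dp":[0.25,0,0],"fingers":5},{"rotation":[0,0,0],"dp":[0.2,0,0],"fingers":5}]'>/dev/null;  python3 dr.py
```

```text
t 20.73 tray in dryer mm -12.1 15.9 yaw rel -0.02 z 12.6 F dryer xyz [-4.4  2.2  2.2] Mz 0.02 w 13.3 tilt [-0.0007  0.0024]
```

```bash
python3 -m creep '[{"rotation":[0,0,0],"dp":[0.2,0,0],"fingers":5},{"rotation":[0,0,0],"dp":[0.2,0,0],"fingers":5}]'>/dev/null;  python3 dr.py
```

```text
t 20.9 tray in dryer mm -8.0 16.0 yaw rel -0.03 z 12.6 F dryer xyz [-4.7  3.2  2.9] Mz 0.01 w 13.0 tilt [-0.0001  0.0025]
```

```bash
python3 -m creep '[{"rotation":[0,0,0],"dp":[0.2,0,0],"fingers":5},{"rotation":[0,0,0],"dp":[0.1,0,0],"fingers":5}]'>/dev/null;  python3 dr.py
```

```text
t 21.07 tray in dryer mm -4.8 15.9 yaw rel -0.03 z 12.6 F dryer xyz [-5.1  2.6  2.2] Mz 0.04 w 13.6 tilt [0.0002 0.0026]
```

No stop felt yet; continue in millimetre steps.

```bash
python3 -m creep '[{"rotation":[0,0,0],"dp":[0.1,0,0],"fingers":5},{"rotation":[0,0,0],"dp":[0.1,0,0],"fingers":5}]'>/dev/null;  python3 dr.py
```

```text
t 21.23 tray in dryer mm -3.6 16.0 yaw rel -0.03 z 12.6 F dryer xyz [-19.3   1.9  11.9] Mz -0.04 w 12.9 tilt [0.003  0.0027]
```

```bash
python3 -m creep '[{"rotation":[0,0,0],"dp":[0.1,0,0],"fingers":5},{"rotation":[0,0,0],"dp":[0.1,0,0],"fingers":5}]'>/dev/null;  python3 dr.py
```

```text
t 21.4 tray in dryer mm -3.7 16.1 yaw rel -0.02 z 12.6 F dryer xyz [-16.2   2.4   8.8] Mz 0.0 w 13.5 tilt [0.0094 0.0027]
```

```bash
python3 -m creep '[{"rotation":[0,0.5,0],"dp":[0.15,0,0],"fingers":5},{"rotation":[0,0,0],"dp":[0.15,0,0],"fingers":5}]'>/dev/null;  python3 dr.py
python3 - <<'E'
from h import *
p=grab_frame('wrist'); save(p,'w13')
a,b=[world(p,u,194,.06) for u in(50,600)]
F=[world(p,325,v,.04) for v in (258,403)];print(a,b,F)
n=(b-a)[:2]/np.linalg.norm((b-a)[:2]); n=np.array([n[1],-n[0]])
for f in F: print(1000*(f-a)[:2]@n)
E
```

```text
t 21.57 tray in dryer mm -3.6 16.1 yaw rel -0.02 z 12.6 F dryer xyz [-21.7   3.2  12.7] Mz -0.02 w 13.6 tilt [0.0088 0.0027]
[0.60406733 0.30015456 0.06      ] [0.64781392 0.18426563 0.06      ] [array([0.60560545, 0.23450458, 0.04      ]), array([0.56035008, 0.21745021, 0.04      ])]
21.746113771606517
70.10828884432657
```

View pics/w13.png

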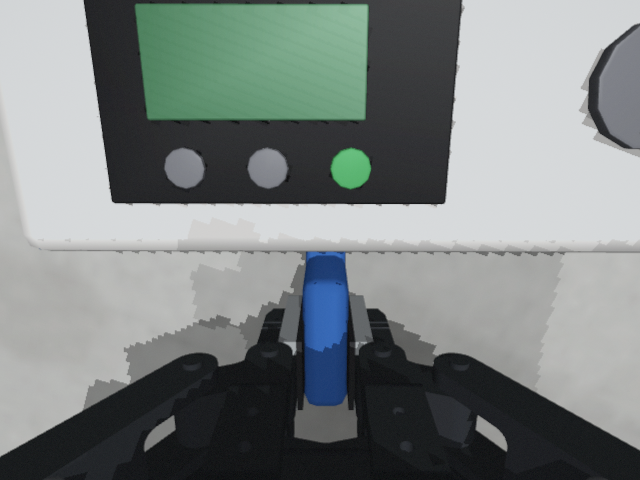

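```bash
python3 - <<'E'
from h import *
p=grab_frame('wrist')
for ve,z in((251,.055),(246,.06)):
    a,b=[world(p,u,ve,z) for u in(50,600)]
    n=(b-a)[:2]/np.linalg.norm((b-a)[:2]); n=np.array([n[1],-n[0]])
    print([round(1000*(world(p,325,v,.04)-a)[:2]@n,1) for v in (281,403)], np.degrees(np.arctan2(n[1],n[0])))
E
python3 dr.py
```

```text
[np.float64(13.8), np.float64(55.1)] -159.29892274238802
[np.float64(16.6), np.float64(57.9)] -159.30072444483903
t 21.67 tray in dryer mm -3.6 16.1 yaw rel -0.02 z 12.6 F dryer xyz [-21.    2.4  13.4] Mz -0.05 w 13.3 tilt [0.0093 0.0027]
```

```bash
python3 -m creep '[{"rotation":[0,0,0],"dp":[0,0,0],"fingers":20},{"rotation":[0,0,0],"dp":[0,0,0],"fingers":35},{"rotation":[0,0,0],"dp":[0,0,0],"fingers":42},{"rotation":[0,0,0],"dp":[0,0,0],"fingers":42},{"rotation":[0,0,0],"dp":[0,0,0],"fingers":42}]'>/dev/null;  python3 dr.py
python3 - <<'E'
from h import *
p=grab_frame('wrist'); save(p,'w14')
E
```

```text
t 22.08 tray in dryer mm -2.1 15.1 yaw rel -0.05 z 13.1 F dryer xyz [ 0.8 -0.  -0.5] Mz 0.02 w 35.8 tilt [0.0052 0.0017]
```

View pics/w14.png

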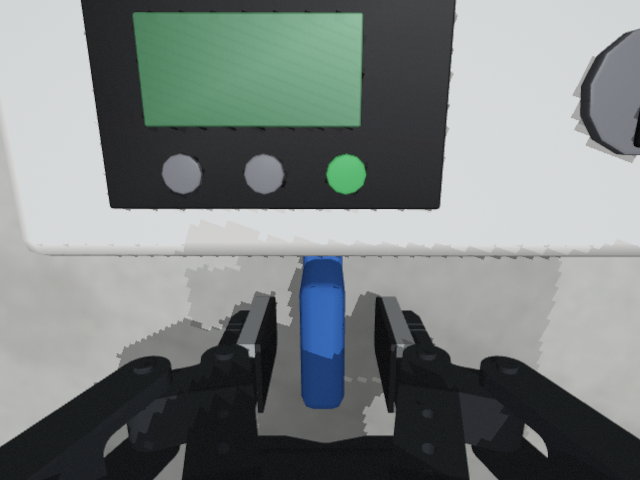

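Released cleanly: the fin is still at the same gap from the cover edge and clear of both pads. Retreating straight up, then back for a final look.

```bash
python3 -m creep '[{"rotation":[0,0,0],"dp":[0,-0.1,-0.5],"fingers":42},{"rotation":[0,0,0],"dp":[0,0,-1.5],"fingers":42},{"rotation":[0,0,0],"dp":[0,0,-2],"fingers":42},{"rotation":[0,0,0],"dp":[0,0,-2],"fingers":42},{"rotation":[0,0,0],"dp":[-0.5,0,-2],"fingers":42},{"rotation":[0,0,0],"dp":[-2,0,-2],"fingers":42},{"rotation":[0,0,0],"dp":[-2,0,-2],"fingers":42},{"rotation":[0,0,0],"dp":[-2,0,-2],"fingers":42},{"rotation":[0,0,0],"dp":[-2,0,0],"fingers":42},{"rotation":[0,0,0],"dp":[-2,0,0],"fingers":42},{"rotation":[0,0,0],"dp":[0,0,0],"fingers":42}]'
python3 - <<'E'
from h import *
p=grab_frame('wrist'); save(p,'w15')
p=grab_frame('top'); save(p,'t15')
E
```

```text
time_s: 23.05
position: [0.4759, 0.1856, 0.1633]
tool_rot: [[0.936, 0.353, -0.002], [0.353, -0.936, 0.001], [-0.001, -0.001, -1.0]]
wrist_force: [-0.2, -0.2, -0.5]
width: 0.0362
```

View pics/w15.png

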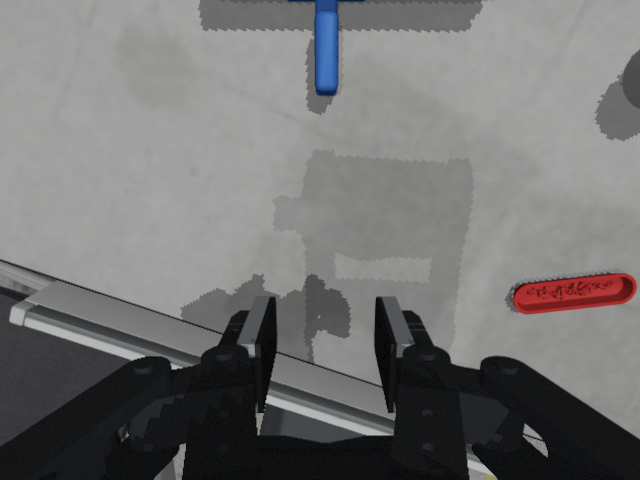

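View pics/t15.png

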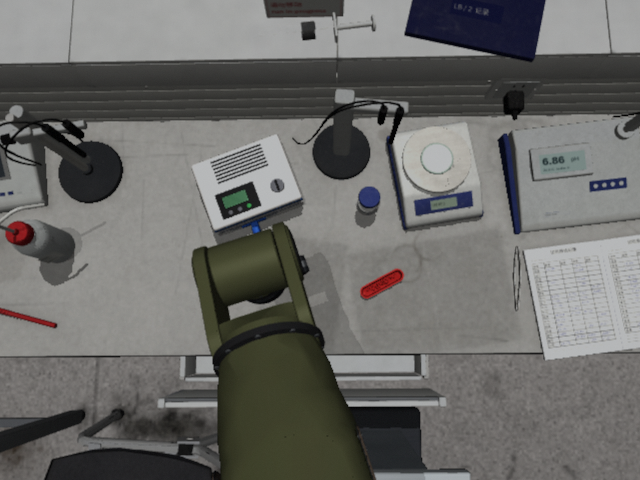

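```bash
python3 -c "
from station import sign_off
print(sign_off())"
```

```text
the job is handed in; nothing more can be done
None
```

The job is handed in at about 23 s on the robot's clock. The boat is in the tray and the tray is in the bay, let go, with the gripper clear of it.

- **Boat:** I set it lengthwise in the middle of the tray. The wrist picture taken before the slide showed it lying flat.
- **Slide:** I entered about 27 mm left of centre and felt the right-hand guide at roughly y = +15 mm, pressing up to about 13 N sideways. The tray then ran in along the guide with about 5–12 N of push.
- **Home:** The tray stopped dead, and three gentle pushes up to about 22 N gained nothing more. The rear end of the handle measured 55–58 mm from the dryer's front face, against 58 mm expected when home. My position estimate put the tray centre at x = -3.6 mm rather than -6 mm. I take that as calibration error.
- **After release:** The handle stood straight at the same gap. The jar and the red look-alike are where they started.

The boat could not be seen once the tray was under the cover, so how it lies now is inferred from the slow slide.

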